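# Zero the bench caliper and gauge the sample jars

### The arm

A 7-joint arm with a two-finger parallel gripper is mounted at the origin on a cart in front of the work surface, level with it; the furniture and walls round the work are solid. World frame = base frame: x ahead of the robot, y to its left, z up, the work surface at z = 0. Lengths are in m, angles in rad, forces in N, time in s.
With the tool pointing down it reaches from about 0.425 to 0.925 m from the base axis. Payload 6.8 kg.
Tool frame: the origin (TCP) lies midway between the tips of the shut fingers; the grasp point (between the pads) lies 19 mm behind it; z points along the fingers, y is the line along which they close (so a half turn about z gives the same grasp; the last joint's range is limited). The gripper opens to 85 mm and grips with 20 to 120 N. Pads are 22 mm wide; open, the fingers measure 114 mm over their backs; the gripper's body (76 mm by 85 mm) begins 54 mm behind the grasp point. The pads swing forward as they close: fully open they stand 13 mm farther back than shut.
Start: joints at [-1.384, 0.477, 0.022, 1.555, -0.011, 1.109, -0.083], TCP at [0.196, 0.646, 0.197] pointing down, gripper open.
Joint ranges: [-2.96, 2.96], [-0.34, 2.1], [-1.41, 1.46], [0.24, 2.44], [-1.37, 4.51], [0.17, 1.92], [-2.96, 2.96]. Speed limits (rad/s): [2.39, 2.39, 3.14, 3.14, 3.14, 3.14, 3.14].

### API

Orientations are given as a unit quaternion [w, x, y, z].
In Python, from station import * gives the robot as it stands. The module is installed in compiled form; this text tells all that it offers.
- The arm moves only by the shell command python3 -m jog 'ROWS' [OPENING] [FORCE]. ROWS is JSON, a list of rows, each an object of numbers: "x", "y", "z": the shift along the tool's x, y, z in m; "ax", "ay", "az": the turn, a rotation vector about the tool's x, y, z in rad. In form: [{"x": .., "y": .., "z": .., "ax": .., "ay": .., "az": ..}, ...]. A call has 1 to 12 rows; each row is the pose to reach, as a shift and turn from the pose commanded when the call began, along the tool's axes at that moment; what a row does not reach only later rows make up. A row lasts 1/10 s, in which the tool goes at most 50 mm and 8.59 degrees, less where a joint would pass 70% of its speed; a pose out of reach is approached as far as the arm can. A call with a gripper value outside its range is refused whole. OPENING is the opening, from 0 (shut) to 1 (fully open), set as the call begins (- or left out, the last holds). The fingers move at their own pace and stop on an object; FORCE is the grip in N (left out, the last holds). Time passes only in rows, so rows that repeat a pose let the fingers close. It gives the time, the measured TCP pose, the force, the opening and the grip force at its end, in the units of the state.
- get_obs(): the state, without advancing time (a new reading comes with each control period).
- read_camera(name): name is "side" or "top"; returns the picture (384x512x3 uint8, red, green, blue); there is no depth.
- camera_params(name): a dict with "K" (3x3 intrinsics, pixels), "D" ([k1, k2, p1, p2, k3] as OpenCV has them; the pictures are not rectified), "origin" and "attitude" of the camera in the world. Camera axes: x right, y up, looking along -z (the intrinsics and any distortion apply to the point x, -y, -z); pixel columns grow to the right and rows downward; lengths in m; the calibration is good to about 2 mm. A picture is of the moment at which its call begins. camera_params takes no time and is no camera call.
- hand_in(): hands the job in; it is judged then, once.
The state is a dict: "t": time; "q": joint angles; "joint_vel": joint speeds; "joint_torque": joint torques, N m; "eef_pos": TCP position; "tool_rot": TCP orientation; "contact_force": force on the tool from outside, world axes, zero at the start; "torque": the same for the moment, N m; "gripper_width": opening from 0.0 (shut) to 1.0 (fully open); "grasp_force": force on a finger pad.
Only numpy, scipy, OpenCV 4.12 (cv2) and the standard library are available. Lean on these libraries where they do the work, as an engineer would, in place of code of your own. Each camera call takes 0.05 s, during which the arm holds its last target. There are 200 camera calls.

### The job

Zero the bench caliper: slide its empty jaws fully shut and, leaving them shut, press the reset knob down, turn it clockwise to its other stop and let it spring up again. Then gauge every jar that is there, one at a time from the smallest to the largest: stand it upright between the jaws and slide the jaw gently onto it until both jaws touch it, without cocking the jaw; then open up and stand the jar upright in the steel tray. Leave the needle packets and the tape roll where they are.

Things in the scene. Friction and masses are not known exactly. Their poses are not given: they have to be found in the camera images.
- jar_small_center (a point): small screw-lid jar, white with a ribbed grey lid, heavy-footed, 46 mm in diameter and 68 mm tall, standing; this point is at its centre, half-way up (34 mm above its foot); z is its upright axis. The lid, the top 18 mm, is 2 mm narrower than the body. Its mass is 0.12 to 0.24 kg. May be absent (None)
- jar_medium_center (a point): medium screw-lid jar, white with a ribbed grey lid, heavy-footed, 53 mm in diameter and 72 mm tall, standing; this point is at its centre, half-way up (36 mm above its foot); z is its upright axis. The lid, the top 18 mm, is 2 mm narrower than the body. Its mass is 0.12 to 0.24 kg. May be absent (None)
- jar_large_center (a point): large screw-lid jar, white with a ribbed grey lid, heavy-footed, 60 mm in diameter and 76 mm tall, standing; this point is at its centre, half-way up (38 mm above its foot); z is its upright axis. The lid, the top 18 mm, is 2 mm narrower than the body. Its mass is 0.12 to 0.24 kg. May be absent (None)
- jar_spot (a point): place for a jar between the jaws, on top of the grey base plate (10 mm above the worktop) of a bench caliper that is screwed down. Frame: z up; y along the beam, towards the fixed jaw; -x out of the jaws' open throat, roughly towards the robot. The plate reaches x -40 to +90, y -235 to +70 mm. The beam, 18 mm wide, top 22 mm above the plate, is centred on x = +60 mm
- fixed_jaw: fixed steel jaw, at the beam's end; origin on the beam's centre line, in the plane of its measuring face, which is y = +45 mm in jar_spot's frame (same axes). Both jaws are bars 12 mm thick that reach from x = -30 to +75 mm in that frame, from 2 to 20 mm above the plate; a jar stands well above them
- tab (a point): black ribbed finger tab over the beam, an upright block 12 mm thick along the beam (y) and 26 mm across (x); its top is 15 mm above this point and 47 mm above the slide block it stands on, axes as jar_spot. It travels with the sliding jaw, whose face is 45 mm ahead of it in +y. Moving it along +y closes the jaw; the slide drags with 1.5 N and stays where it is left
- jaw_slide (a joint): opening between the jaw faces in m: 0 fully shut (a stop), 0.10 fully open (a stop). The sliding jaw's face lies at y = 45 mm minus this in jar_spot's frame
- jaw_tilt (a joint): angle in rad by which the sliding jaw is cocked about its upright pivot on the beam; 0 is square. A spring of 20 N m/rad holds it square: about 10 N on a jar standing at jar_spot cocks it 0.03 rad. The tab does not cock with it
- knob_grip (a point): grip bar of the reset knob, on a white housing at the other end of the plate from the fixed jaw: black bar 42 mm long (along this frame's x), 14 mm thick (y), reaching from 20 mm below this point (the round skirt, 52 mm across) to 12 mm above it; z, up, is the turning axis. The frame turns with the knob; at the start its axes are those of jar_spot
- reset_press (a joint): how far the reset knob is pressed down, in m: 0 up, 0.009 fully down. Sprung: 2.4 N to start, 8 N fully down. The knob can only turn when it is pressed 0.007 or more
- reset_turn (a joint): turn of the reset knob in rad, clockwise seen from above: 0 at the start, 1.2 at its other stop. Let go at the other stop (over 1.05) it springs up and is held there; let go half-way it stays down
- tray_in (a point): centre of the inner floor (3 mm above the worktop) of a shallow open steel tray, 250 x 110 mm outside, rim 16 mm high, walls 3 mm; x is along its length, z up. It does not move
- packet_a: flat needle packet 30 x 86 x 9 mm lying on the worktop, a bystander; origin at the centre of its underside
- packet_b: another such needle packet, a bystander; origin at the centre of its underside
- tape: roll of tape, 33 mm in diameter, 60 mm tall, a bystander; origin at the centre of its underside
Things that resemble listed ones, but are neither listed nor needed, are in the scene too. What is shaped like the part that bears jar_medium_center but green or pink is not meant.

How it is judged:
On the way, in this order (a step that is already met when the one before it is completed fails the run):
1. the empty jaws are slid fully shut (value of joint jaw_slide below 0.003 m), for 0.2 s.
2. with the jaws still shut, the reset knob has been pressed, turned clockwise to its other stop and has sprung up again (value of joint reset_turn above 1.05 rad and value of joint reset_press below 0.002 m and value of joint jaw_slide below 0.006 m), for 0.2 s.
3. the small jar stands upright between the jaws, touched by both, gently enough that the sliding jaw stays square (if this jar is present) (contact force between jar_small and jaw_tilt between 0.5 and 17 N and contact force between jar_small and fixed_jaw above 0.5 N and angle between jar_small_center's own z axis and vertical below 0.1 rad), for 0.3 s.
4. the medium jar stands upright between the jaws, touched by both, gently enough that the sliding jaw stays square (if this jar is present) (contact force between jar_medium and jaw_tilt between 0.5 and 17 N and contact force between jar_medium and fixed_jaw above 0.5 N and angle between jar_medium_center's own z axis and vertical below 0.1 rad), for 0.3 s.
5. the large jar stands upright between the jaws, touched by both, gently enough that the sliding jaw stays square (if this jar is present) (contact force between jar_large and jaw_tilt between 0.5 and 17 N and contact force between jar_large and fixed_jaw above 0.5 N and angle between jar_large_center's own z axis and vertical below 0.1 rad), for 0.3 s.
At the end, for the whole second after the job is handed in: every jar present stands upright (within 0.1 rad), at rest and released on the tray's floor; the reset knob is at its other stop (over 1.05 rad) and up (within 2 mm) (value of joint reset_turn above 1.05 rad and value of joint reset_press below 0.002 m and x of jar_small_center in the frame of tray_in between -0.115 and 0.115 m and y of jar_small_center in the frame of tray_in between -0.045 and 0.045 m and z of jar_small_center in the frame of tray_in below 0.042 m and angle between each of jar_small_center, jar_medium_center, jar_large_center's own z axis and vertical below 0.1 rad and linear speed of each of jar_small, jar_medium, jar_large below 0.02 m/s and x of jar_medium_center in the frame of tray_in between -0.115 and 0.115 m and y of jar_medium_center in the frame of tray_in between -0.045 and 0.045 m and z of jar_medium_center in the frame of tray_in below 0.044 m and x of jar_large_center in the frame of tray_in between -0.115 and 0.115 m and y of jar_large_center in the frame of tray_in between -0.045 and 0.045 m and z of jar_large_center in the frame of tray_in below 0.046 m); the robot touches nothing.
It fails at once if the reset knob is forced round without being pressed down (value of joint reset_turn between 0.3 and 0.85 rad and value of joint reset_press below 0.004 m).
It fails at once if the sliding jaw is forced askew (over 0.08 rad) (value of joint jaw_tilt above 0.08 rad or value of joint jaw_tilt below -0.08 rad).
It fails at once if a needle packet or the tape roll is moved by over 30 mm (distance of any of packet_a, packet_b, tape from where it was at the start of the episode above 0.03 m).
Of jar_small, jar_medium, jar_large only 2 to 3 are there at a start; the rules pass over those that are not, and their reading is None.
At some moment in a run one of jar_small, jar_medium, jar_large may be knocked a few centimetres aside while the robot is not near it.
It also fails if it takes over 210 s, if anything falls off the work surface, if the arm or the gripper's body presses on something with over 40 N, if the wrist force passes 120 N, or if a joint passes its speed limit or range.

## Working session

There is one attempt and no reset: what is moved stays moved. The work goes in short steps, Python scripts to look and compute and a shell command to move; the robot and the scene stay as the last step left them, time stands still between calls to the robot, and variables do not carry over. Pictures are saved under pics/ and viewed, at most 14 in all, crops included, and the job is handed in when it is done.

```bash
mkdir -p pics
cat > h.py <<'E'
from station import *
import numpy as np, cv2
from scipy.spatial.transform import Rotation as R
def quat(q): return R.from_quat([q[1],q[2],q[3],q[0]])
def cam(n):
    p=camera_params(n); a=np.array(p["attitude"],float)
    Rm=a if a.shape==(3,3) else quat(a).as_matrix()
    return np.array(p["K"],float),np.array(p["D"],float),np.array(p["origin"],float),Rm
def ray(n,uv):
    K,D,o,Rm=cam(n)
    p=cv2.undistortPoints(np.array([[uv]],float),K,D)[0,0]
    d=Rm@np.array([p[0],-p[1],-1.]); return o,d/np.linalg.norm(d)
def onz(n,uv,z):
    o,d=ray(n,uv); return o+d*(z-o[2])/d[2]
def proj(n,P):
    K,D,o,Rm=cam(n); c=Rm.T@(np.array(P,float)-o); 
    return cv2.projectPoints(np.array([[c[0],-c[1],-c[2]]]),np.zeros(3),np.zeros(3),K,D)[0][0,0]
def tri(uv_top,uv_side):
    o1,d1=ray("top",uv_top);o2,d2=ray("side",uv_side)
    A=np.stack([d1,-d2],1); s=np.linalg.lstsq(A,o2-o1,rcond=None)[0]
    a,b=o1+d1*s[0],o2+d2*s[1]; return (a+b)/2,np.linalg.norm(a-b)
def snap(n,f=None):
    im=read_camera(n)
    if f: cv2.imwrite("pics/"+f,im[:,:,::-1])
    return im
def state():
    o=get_obs(); r=quat(o["tool_rot"]).as_matrix()
    print("t",round(o["t"],2),"p",np.round(o["eef_pos"],4),"xax",np.round(r[:,0],3),"yax",np.round(r[:,1],3),"zax",np.round(r[:,2],3),"F",np.round(o["contact_force"],1),"g",round(o["gripper_width"],3),round(float(o["grasp_force"]),1))
E
python3 - <<'E'
from h import *
state()
for n in("top","side"):
    im=snap(n,n+"0.png"); K,D,o,Rm=cam(n); print(n,np.round(K,1).tolist(),D,o,np.round(Rm,3).tolist())
    cv2.imwrite("pics/%s0b.png"%n,cv2.resize(im[:,:,::-1],(800,600),interpolation=cv2.INTER_CUBIC))
E
```

```text
t 0.0 p [0.196  0.6452 0.1961] xax [-0.957  0.291 -0.   ] yax [ 0.291  0.957 -0.002] zax [-0.    -0.002 -1.   ] F [ 0.6 -0.7  1.9] g 1.005 0.0
top [[361.4, 0.0, 249.6], [0.0, 361.4, 190.4], [0.0, 0.0, 1.0]] [0.01733621 0.         0.         0.         0.        ] [0.35544503 0.06022269 1.21315875] [[0.009, 0.987, -0.162], [-1.0, 0.01, 0.006], [0.007, 0.162, 0.987]]
side [[386.5, 0.0, 250.1], [0.0, 386.5, 199.9], [0.0, 0.0, 1.0]] [-0.07198616  0.          0.          0.          0.        ] [0.35427688 0.91181881 0.72019363] [[-0.98, 0.105, -0.17], [-0.199, -0.579, 0.79], [-0.016, 0.808, 0.588]]
```

View pics/top0b.png

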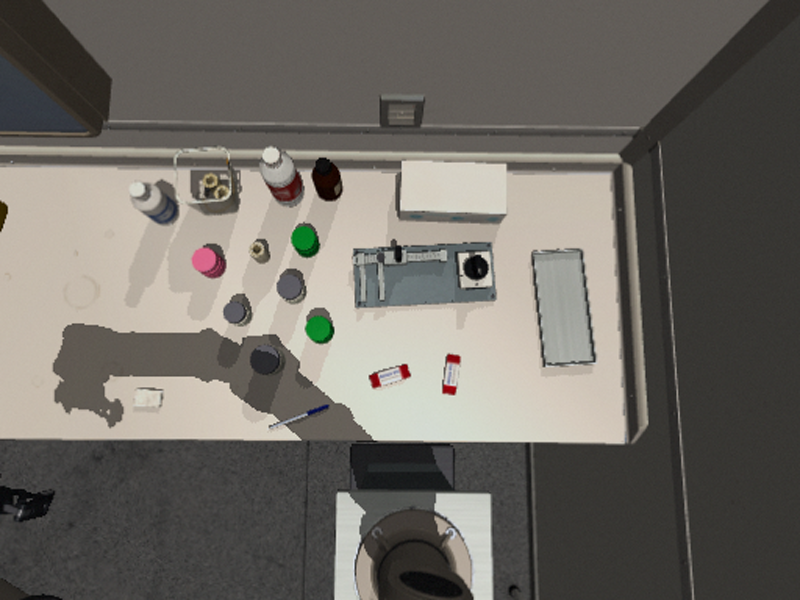

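View pics/side0b.png

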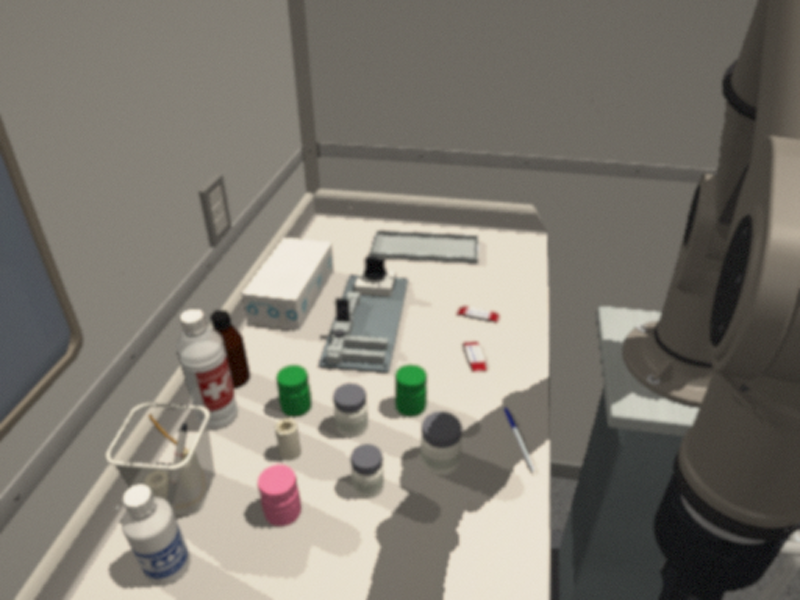

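Top view (800-px scale): grey-lidded jars at (237,310), (290,287) and (265,358). The decoys are two green jars at (305,240) and (318,328), a pink one at (208,262), and bottles. The caliper is at (425,273) with its knob at (475,267) and tab at about (398,250). The tray is at (564,307), the packets at (390,376) and (452,374), and the beige tape roll at (258,250).

Run:
```python
from h import *
t=cv2.imread("pics/top0.png"); s=cv2.imread("pics/side0.png")
hsv=cv2.cvtColor(t,cv2.COLOR_BGR2HSV)
for n,c,h in(("small",(152,198),.068),("med",(186,184),.072),("large",(170,229),.076)):
    x,y=c; print(n,hsv[y,x],hsv[y,x-4])
    m=((hsv[:,:,2]<125)).astype(np.uint8)
    w=np.zeros_like(m); w[y-14:y+15,x-14:x+15]=1; m*=w
    k,l,st,ce=cv2.connectedComponentsWithStats(m,connectivity=4); i=l[y,x]; print(st[i],ce[i],"world",onz("top",ce[i],h),"eqdiam mm",2*np.sqrt(st[i][4]/np.pi)*(1.213-h)/361.4*1000)
a=cv2.resize(t[148:203,222:322],(800,440),interpolation=cv2.INTER_CUBIC)
cv2.imwrite("pics/cal_top.png",a)
b=cv2.resize(s[155:240,195:270],(529,600),interpolation=cv2.INTER_CUBIC)
cv2.imwrite("pics/cal_side.png",b)
c=cv2.resize(t[140:250,110:220],(600,600),interpolation=cv2.INTER_CUBIC)
cv2.imwrite("pics/jars_top.png",c)
```

```text
small [125  16  98] [120  16  98]
[143 188  18  20 268] [152.06716418 197.86567164] world [0.51580448 0.36431083 0.068     ] eqdiam mm 58.52478066883838
med [125  15 101] [124  18  98]
[177 172  19  22 313] [186.31629393 182.31629393] world [0.56666448 0.2565461  0.072     ] eqdiam mm 63.02672259355185
large [120  17  46] [120  28  46]
[156 215  29  29 800] [169.4525  229.57625] world [0.41520422 0.3027626  0.076     ] eqdiam mm 100.40893698205403
```

View pics/cal_top.png

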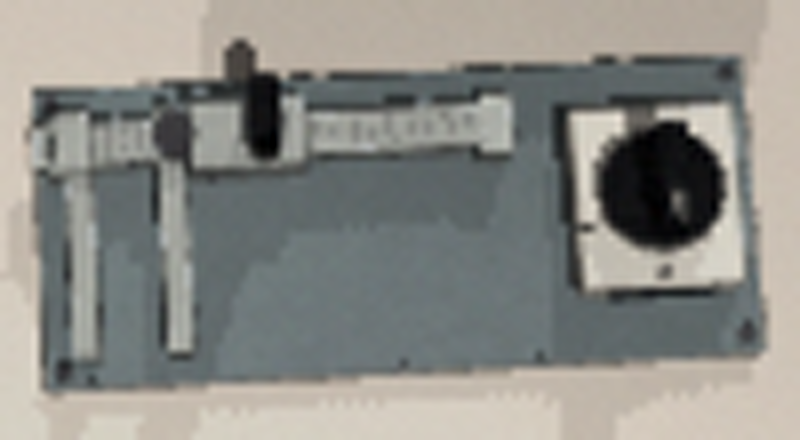

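View pics/cal_side.png

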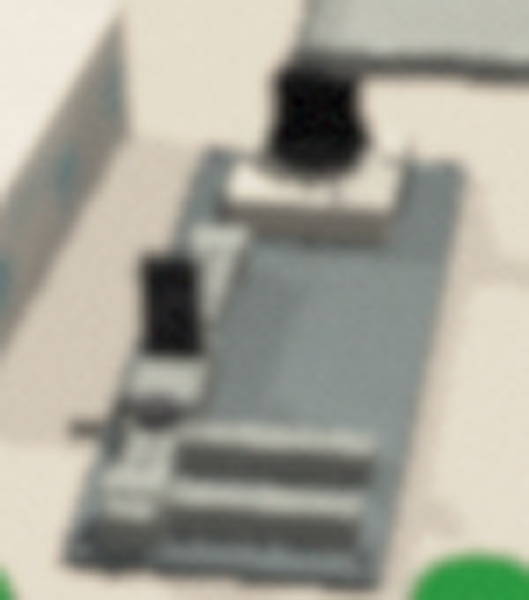

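View pics/jars_top.png

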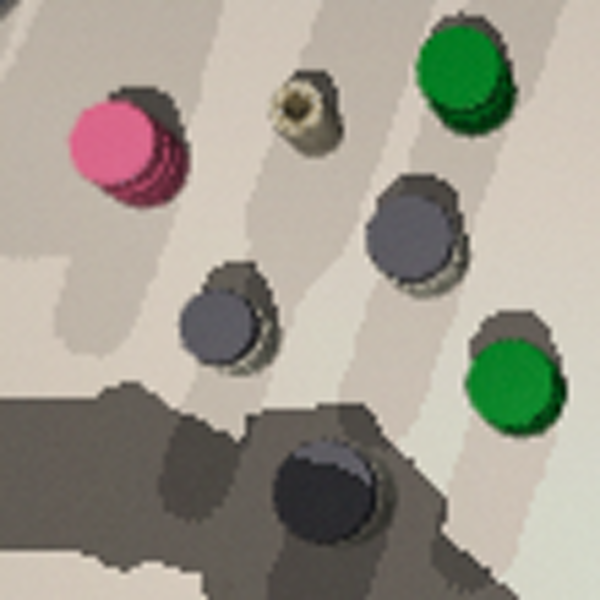

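Crops: the lid circles come out at about 44, 51 and 59 mm at their lid heights, so small, medium and large are all present. The caliper's plate corners, jaws (roughly 29 mm apart), tab and knob are also visible. Now the numbers.

```bash
cat >> h.py <<'E'
def fitcal():
    f=lambda u,v:((u+.5)/8-.5+222,(v+.5)/8-.5+148)
    W=np.array([onz("top",f(*c),.010)[:2] for c in((35,88),(740,58),(765,352),(45,392))])
    L=np.array([(90,70),(90,-235),(-40,-235),(-40,70)])/1000
    wc,lc=W.mean(0),L.mean(0); U,S,V=np.linalg.svd((W-wc).T@(L-lc)); Rm=U@V
    if np.linalg.det(Rm)<0: Rm=U@np.diag([1,-1])@V
    return Rm,wc-Rm@lc,W,L
E
python3 - <<'E'
from h import *
Rm,o,W,L=fitcal(); print("yaw",np.arctan2(Rm[1,0],Rm[0,0]),"jar_spot",o,"resid mm",np.round(((Rm@L.T).T+o-W)*1000,1).tolist())
f=lambda u,v:((u+.5)/8-.5+222,(v+.5)/8-.5+148)
g=lambda u,v:((u+.5)/7.055-.5+195,(v+.5)/7.055-.5+155)
loc=lambda p:np.round(Rm.T@(np.array(p)[:2]-o)*1000,1)
print("tab nominal top tri",tri(f(265,90),g(168,262)))
for z in(.07,.08,.09): p=onz("top",f(266,100),z); print("tab",z,p,loc(p),(proj("side",p)-[195,155])*7.055)
for z in(.03,.04,.05,.06):p=onz("top",f(662,185),z); print("skirt",z,p,loc(p),(proj("side",p)-[195,155])*7.055)
p=onz("top",f(662,185),.04)
for z in (.04,.06,.08,.09,.1): q=p.copy();q[2]=z;print(z,(proj("side",q)-[195,155])*7.055,(proj("top",q)-[222,148])*8)
print("fixed face",loc(onz("top",f(95,250),.03)),"slide face",loc(onz("top",f(165,250),.03)))
for n,uv,h in(("S",(149.6,199.9),.068),("M",(184.8,183.6),.072),("L",(169.4,230.),.076)): print(n,onz("top",uv,h),proj("side",onz("top",uv,h))*800/512)
sc=.64
T=[onz("top",(u*sc-.2,v*sc-.2),.016) for u,v in((532,252),(582,249),(596,361),(545,366))]
print("tray",np.round(T,3).tolist(),np.mean(T,0))
print("box top",[np.round(onz("top",(u*sc,v*sc),.1),3).tolist() for u,v in((398,210),(505,213))],"box tri",tri((398*sc,210*sc),(294*sc,298*sc)),"base",onz("top",(398*sc,218*sc),0))
E
```

```text
yaw 0.06001776296311486 jar_spot [0.57580938 0.06113804] resid mm [[-0.7, 1.4], [1.0, -1.0], [-1.1, -0.8], [0.8, 0.4]]
tab nominal top tri (array([0.63914009, 0.03769363, 0.08697747]), np.float64(0.0071014536859229154))
tab 0.07 [0.64293183 0.03738244 0.07      ] [ 65.6 -27.7] [150.50898002 289.54000696]
tab 0.08 [0.64041699 0.03758224 0.08      ] [ 63.1 -27.4] [154.65244389 270.57267913]
tab 0.09 [0.63790214 0.03778204 0.09      ] [ 60.6 -27. ] [158.84597533 251.3844685 ]
skirt 0.03 [ 0.61821016 -0.12950912  0.03      ] [  30.9 -192.8] [303.08206921 160.59223636]
skirt 0.04 [ 0.61598928 -0.12790552  0.04      ] [  28.8 -191.1] [306.22625438 144.77251857]
skirt 0.05 [ 0.61376841 -0.12630191  0.05      ] [  26.6 -189.4] [309.40816774 128.76598957]
skirt 0.06 [ 0.61154753 -0.12469831  0.06      ] [  24.5 -187.6] [312.62844229 112.56957401]
0.04 [306.22625438 144.77251857] [658.5 181.5]
0.06 [304.76489136 108.06663069] [666.18787659 170.94328767]
0.08 [303.27857477  70.68274059] [674.13770242 160.02720509]
0.09 [302.5258995   51.73161889] [678.21507177 154.42860831]
0.1 [301.76679374  32.60504249] [682.36311648 148.73305811]
fixed face [14.9 45.5] slide face [13.5 16.3]
S [0.50918213 0.37179114 0.068     ] [366.57093406 454.7155413 ]
M [0.56243111 0.26123647 0.072     ] [349.3974981  393.47105028]
L [0.41388567 0.30286579 0.076     ] [441.47485979 424.18612384]
tray [[0.656, -0.255, 0.016], [0.664, -0.364, 0.016], [0.421, -0.382, 0.016], [0.409, -0.274, 0.016]] [ 0.53759808 -0.31878065  0.016     ]
box top [[0.72, 0.039, 0.1], [0.716, -0.18, 0.1]] box tri (array([0.72714442, 0.03855037, 0.07919712]), np.float64(0.0010685252857454048)) base [0.73399321 0.03681018 0.        ]
```

```bash
python3 -m jog '[{"x":-0.05,"y":-0.038,"z":0},{"x":-0.1,"y":-0.076},{"x":-0.14,"y":-0.114},{"x":-0.18,"y":-0.145},{"x":-0.23,"y":-0.18},{"x":-0.28,"y":-0.21,"az":-0.1},{"x":-0.32,"y":-0.24,"az":-0.2},{"x":-0.36,"y":-0.27,"az":-0.3},{"x":-0.4,"y":-0.3,"az":-0.35},{"x":-0.44,"y":-0.33,"az":-0.355},{"x":-0.48,"y":-0.36,"az":-0.355},{"x":-0.52,"y":-0.39,"az":-0.355}]' 0.5; python3 -c "
from h import *
state();print(np.round(get_obs()['q'],2))"
```

```text
t 0.1 p [0.196  0.6453 0.1962] xax [-0.957  0.291 -0.   ] yax [ 0.291  0.957 -0.002] zax [-0.    -0.002 -1.   ] F [ 0.1 -0.5 -0.4] g 1.002 0.0
[-1.38  0.48  0.02  1.56 -0.01  1.11 -0.08]validation failed for argument at $[0]...
```

```bash
python3 -m jog '[{"x":-0.05,"y":-0.038,"z":0,"ax":0,"ay":0,"az":0},{"x":-0.1,"y":-0.076,"z":0,"ax":0,"ay":0,"az":0},{"x":-0.14,"y":-0.114,"z":0,"ax":0,"ay":0,"az":0},{"x":-0.18,"y":-0.145,"z":0,"ax":0,"ay":0,"az":0},{"x":-0.22,"y":-0.175,"z":0,"ax":0,"ay":0,"az":0},{"x":-0.26,"y":-0.2,"z":0,"ax":0,"ay":0,"az":-0.1},{"x":-0.3,"y":-0.23,"z":0,"ax":0,"ay":0,"az":-0.2},{"x":-0.34,"y":-0.26,"z":0,"ax":0,"ay":0,"az":-0.3},{"x":-0.38,"y":-0.29,"z":0,"ax":0,"ay":0,"az":-0.355},{"x":-0.42,"y":-0.32,"z":0,"ax":0,"ay":0,"az":-0.355},{"x":-0.46,"y":-0.35,"z":0,"ax":0,"ay":0,"az":-0.355},{"x":-0.5,"y":-0.38,"z":0,"ax":0,"ay":0,"az":-0.355}]' 0.5; python3 -c "
from h import *
state();print(np.round(get_obs()['q'],2))"
```

```text
t: 1.3
eef_pos: [0.5481, 0.1579, 0.197]
tool_rot: [-0.0, -0.03, 1.0, -0.0]
contact_force: [1.0, 0.6, -0.9]
gripper_width: 0.501
grasp_force: 0.0
t 1.3 p [0.5481 0.1579 0.197 ] xax [-0.998 -0.06   0.   ] yax [-0.06   0.998  0.   ] zax [-0. -0. -1.] F [ 1.   0.6 -0.9] g 0.501 0.0
[-0.56  0.31  0.21  1.82 -0.07  1.02  1.31]
```

```bash
python3 -m jog '[{"x":-0.03,"y":-0.04,"z":0,"ax":0,"ay":0,"az":0},{"x":-0.06,"y":-0.08,"z":0,"ax":0,"ay":0,"az":0},{"x":-0.08,"y":-0.12,"z":0,"ax":0,"ay":0,"az":0},{"x":-0.0815,"y":-0.127,"z":0.01,"ax":0,"ay":0,"az":0},{"x":-0.0815,"y":-0.127,"z":0.04,"ax":0,"ay":0,"az":0},{"x":-0.0815,"y":-0.127,"z":0.06,"ax":0,"ay":0,"az":0},{"x":-0.0815,"y":-0.127,"z":0.08,"ax":0,"ay":0,"az":0},{"x":-0.0815,"y":-0.127,"z":0.09,"ax":0,"ay":0,"az":0},{"x":-0.0815,"y":-0.127,"z":0.09,"ax":0,"ay":0,"az":0}]' 0.5
python3 - <<'E'
from h import *
state()
a=snap("top"); b=snap("side")
p=get_obs()["eef_pos"]; print(proj("top",p),proj("side",p))
A=cv2.resize(a[140:200,220:320],(800,480),interpolation=cv2.INTER_CUBIC)[:, :400]
B=cv2.resize(b[130:240,180:270],(393,480),interpolation=cv2.INTER_CUBIC)
cv2.imwrite("pics/tab1.png",np.hstack([A,B])[:,:,::-1])
E
```

```text
t: 2.2
eef_pos: [0.6349, 0.0383, 0.1054]
tool_rot: [-0.002, -0.03, 1.0, -0.0]
contact_force: [0.5, 0.7, 0.3]
gripper_width: 0.5
grasp_force: 0.0
t 2.2 p [0.6349 0.0383 0.1054] xax [-0.998 -0.061  0.003] yax [-0.061  0.998 -0.   ] zax [-0.003 -0.    -1.   ] F [0.5 0.7 0.3] g 0.5 0.0
[254.80283769 159.07866993] [217.49614648 185.6699911 ]
```

View pics/tab1.png

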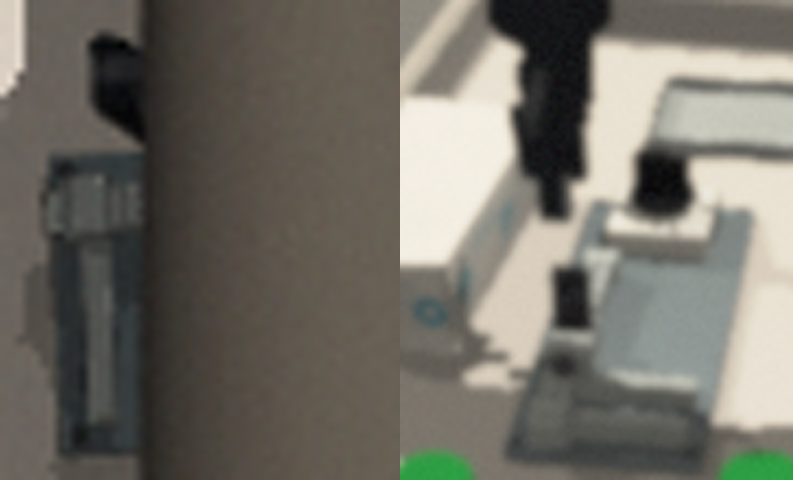

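The side crop shows the open fingers at (555,200) above the tab at (570,295), lined up to within about 3 mm. I'll descend and grip it.

```bash
python3 -m jog '[{"x":0.001,"y":-0.001,"z":0.015,"ax":0,"ay":0,"az":0},{"x":0.001,"y":-0.001,"z":0.03,"ax":0,"ay":0,"az":0},{"x":0.001,"y":-0.001,"z":0.045,"ax":0,"ay":0,"az":0},{"x":0.001,"y":-0.001,"z":0.048,"ax":0,"ay":0,"az":0},{"x":0.001,"y":-0.001,"z":0.048,"ax":0,"ay":0,"az":0}]' 0.5; python3 -m jog '[{"x":0,"y":0,"z":0,"ax":0,"ay":0,"az":0},{"x":0,"y":0,"z":0,"ax":0,"ay":0,"az":0},{"x":0,"y":0,"z":0,"ax":0,"ay":0,"az":0},{"x":0,"y":0,"z":0,"ax":0,"ay":0,"az":0},{"x":0,"y":0,"z":0,"ax":0,"ay":0,"az":0},{"x":0,"y":0,"z":0,"ax":0,"ay":0,"az":0}]' 0 20
```

```text
t: 2.8
eef_pos: [0.6347, 0.0368, 0.0578]
tool_rot: [-0.001, -0.03, 1.0, -0.0]
contact_force: [0.0, 0.0, -0.4]
gripper_width: 0.502
grasp_force: 0.0
t: 3.4
eef_pos: [0.6355, 0.0369, 0.0592]
tool_rot: [0.0, -0.03, 1.0, 0.0]
contact_force: [0.1, 0.1, 0.1]
gripper_width: 0.001
grasp_force: 0.0
```

Run:
```python
from h import *
b=snap("side"); p=get_obs()["eef_pos"]; print((proj("side",p)-[190,150])*8)
cv2.imwrite("pics/tab2.png",cv2.resize(b[150:220,190:265],(600,560),interpolation=cv2.INTER_CUBIC)[:,:,::-1])
```

```text
[232.61422107 393.86189491]
```

View pics/tab2.png

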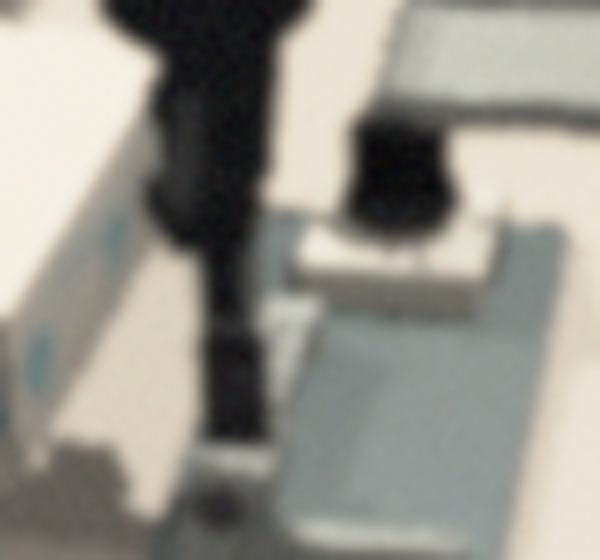

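The side crop shows the tab at (237,385), apparently in front of the shut fingers, so both seem to be on its -y side. Pushing +y is the direction I need anyway. I'll push in small steps and track the slide block in the side image.

```bash
cat > trk.py <<'E'
from h import *
b=snap("side").mean(2); print("side col219 rows195-215",np.round(b[195:216,219]).astype(int).tolist())
a=snap("top").mean(2); print("top row185 cols225-250",np.round(a[185,225:250]).astype(int).tolist())
state()
E
python3 trk.py; python3 -m jog '[{"x":0,"y":0.003,"z":0,"ax":0,"ay":0,"az":0},{"x":0,"y":0.006,"z":0,"ax":0,"ay":0,"az":0},{"x":0,"y":0.009,"z":0,"ax":0,"ay":0,"az":0},{"x":0,"y":0.012,"z":0,"ax":0,"ay":0,"az":0},{"x":0,"y":0.012,"z":0,"ax":0,"ay":0,"az":0}]'; python3 trk.py
```

```text
side col219 rows195-215 [30, 36, 35, 35, 32, 30, 28, 29, 31, 40, 91, 144, 166, 150, 114, 91, 75, 61, 56, 55, 59]
top row185 cols225-250 [80, 77, 52, 45, 45, 46, 81, 80, 81, 57, 58, 57, 38, 37, 41, 49, 50, 54, 56, 60, 62, 63, 65, 69, 70]
t 3.55 p [0.6355 0.0369 0.0591] xax [-0.998 -0.06  -0.   ] yax [-0.06   0.998  0.   ] zax [ 0.  0. -1.] F [-0.3  0.3 -0.2] g -0.0 0.0
t: 4.05
eef_pos: [0.6347, 0.0498, 0.059]
tool_rot: [-0.0, -0.031, 1.0, 0.0]
contact_force: [-0.9, 0.1, 0.8]
gripper_width: -0.001
grasp_force: 0.0
side col219 rows195-215 [40, 33, 35, 34, 31, 30, 30, 27, 25, 40, 90, 146, 182, 190, 176, 139, 95, 66, 55, 51, 60]
top row185 cols225-250 [80, 77, 52, 45, 45, 45, 83, 46, 40, 44, 49, 52, 54, 58, 60, 63, 65, 67, 69, 70, 74, 73, 76, 76, 80]
t 4.15 p [0.6348 0.049  0.0591] xax [-0.998 -0.06  -0.   ] yax [-0.06   0.998 -0.   ] zax [ 0. -0. -1.] F [ 0.1 -0.3  1.1] g -0.001 0.0
```

Run:
```python
from h import *
for z in(.032,.038,.044): print(z,onz("side",(219.6,205),z))
for z in(.08,.085,.09): print(z,onz("side",(219.6,191),z))
b=snap("side"); p=get_obs()["eef_pos"]; print((proj("side",p)-[190,150])*8)
cv2.imwrite("pics/tab3.png",cv2.resize(b[150:220,190:265],(600,560),interpolation=cv2.INTER_CUBIC)[:,:,::-1])
```

```text
0.032 [0.63781935 0.02902948 0.032     ]
0.038 [0.63534729 0.03672606 0.038     ]
0.044 [0.63287524 0.04442263 0.044     ]
0.08 [0.63589727 0.02466297 0.08      ]
0.085 [0.63369777 0.03159177 0.085     ]
0.09 [0.63149828 0.03852058 0.09      ]
[226.06947747 413.2085415 ]
```

View pics/tab3.png

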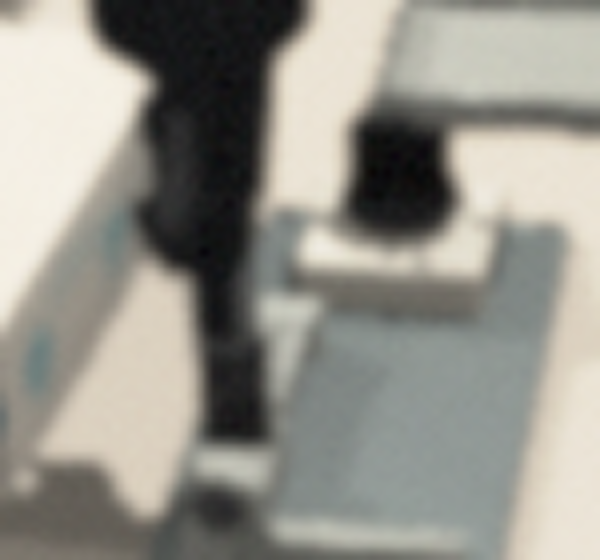

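The tab hasn't moved, and there's no force. The black tip seems to end around row 335, well above where the TCP projects (413). I'll check the true tip height against the plain plate.

```bash
python3 -m jog '[{"x":0,"y":0,"z":-0.03,"ax":0,"ay":0,"az":0},{"x":0,"y":0,"z":-0.05,"ax":0,"ay":0,"az":0},{"x":0.04,"y":0,"z":-0.05,"ax":0,"ay":0,"az":0},{"x":0.08,"y":-0.03,"z":-0.05,"ax":0,"ay":0,"az":0},{"x":0.08,"y":-0.06,"z":-0.05,"ax":0,"ay":0,"az":0},{"x":0.08,"y":-0.06,"z":-0.05,"ax":0,"ay":0,"az":0}]';python3 - <<'E'
from h import *
state()
b=snap("side"); o=get_obs();p=np.array(o["eef_pos"])
b=cv2.resize(b[110:220,190:290],(600,660),interpolation=cv2.INTER_CUBIC)[:600,:,::-1].copy()
for dz,c in((0,(0,0,255)),(.03,(0,255,0)),(.073,(255,0,0))):
    u=(proj("side",p+[0,0,dz])-[190,110])*6+2.5; print(u); cv2.circle(b,tuple(int(v) for v in u),3,c,-1)
cv2.imwrite("pics/tip.png",b)
E
```

```text
t: 4.8
eef_pos: [0.5573, -0.0213, 0.1096]
tool_rot: [0.0, -0.027, 1.0, -0.001]
contact_force: [0.4, 0.9, 0.8]
gripper_width: 0.003
grasp_force: 0.0
t 4.8 p [ 0.5573 -0.0213  0.1096] xax [-0.999 -0.053 -0.   ] yax [-0.053  0.999 -0.002] zax [ 0.    -0.002 -1.   ] F [0.4 0.9 0.8] g 0.003 0.0
[353.30684945 404.81116065]
[352.14710586 352.10226871]
[350.42182202 273.64805447]
```

View pics/tip.png

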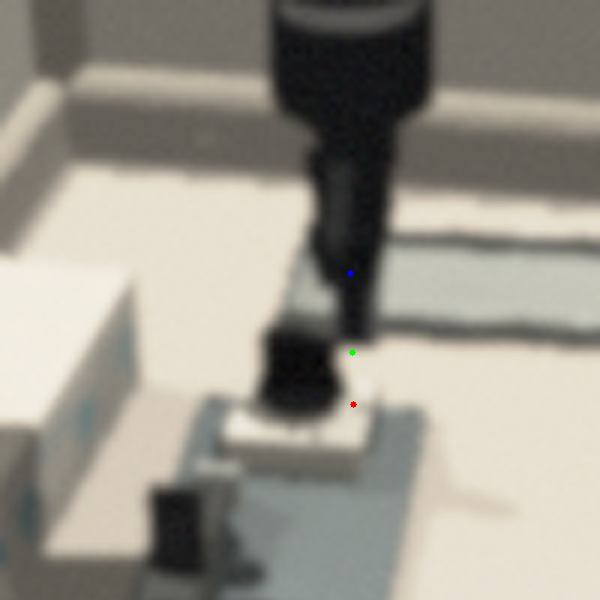

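The visible tip at (357,340) lies about 37 mm above the projected TCP (red, row 405). I'll settle it with a gentle touch on the bare plate (z = 10 mm) below.

```bash
python3 -m jog '[{"x":0,"y":0,"z":0.03,"ax":0,"ay":0,"az":0},{"x":0,"y":0,"z":0.06,"ax":0,"ay":0,"az":0},{"x":0,"y":0,"z":0.08,"ax":0,"ay":0,"az":0},{"x":0,"y":0,"z":0.084,"ax":0,"ay":0,"az":0},{"x":0,"y":0,"z":0.084,"ax":0,"ay":0,"az":0}]' | grep -v rot;python3 - <<'E'
from h import *
b=snap("side"); o=get_obs();p=np.array(o["eef_pos"])
print(proj("side",p),p); g=b.mean(2); c=int(round(proj("side",p)[0])); print(c,[(r,int(g[r,c+1])) for r in range(160,215,2)])
b=cv2.resize(b[130:230,190:290],(600,600),interpolation=cv2.INTER_CUBIC)[:,:,::-1]
a=snap("top"); a=cv2.resize(a[130:230,230:330],(600,600),interpolation=cv2.INTER_CUBIC)[:,:,::-1]
print(proj("top",p))
cv2.imwrite("pics/tip2.png",cv2.resize(np.hstack([b,a]),(800,400)))
E
```

```text
t: 5.35
eef_pos: [0.5586, -0.0151, 0.0247]
contact_force: [-1.0, 0.8, 1.0]
gripper_width: -0.0
grasp_force: 0.0
[248.4552328  200.84806224] [ 0.55931509 -0.01530467  0.02560242]
248 [(160, 23), (162, 22), (164, 19), (166, 26), (168, 23), (170, 24), (172, 23), (174, 27), (176, 29), (178, 26), (180, 15), (182, 20), (184, 22), (186, 28), (188, 28), (190, 28), (192, 68), (194, 130), (196, 147), (198, 147), (200, 145), (202, 149), (204, 150), (206, 148), (208, 149), (210, 148), (212, 147), (214, 149)]
[270.147014   187.88711201]
```

View pics/tip2.png

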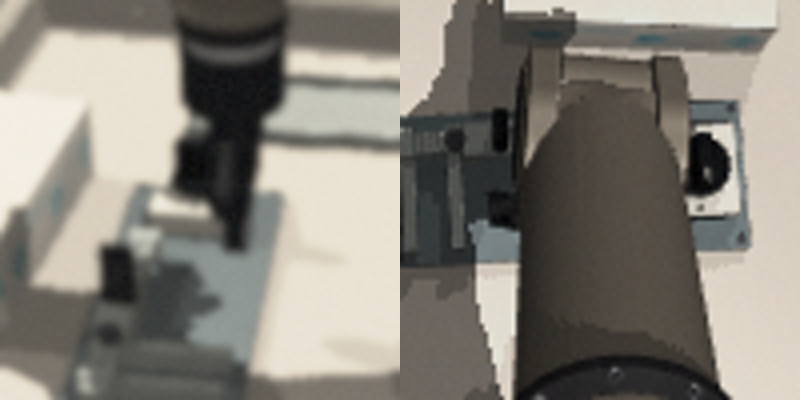

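```bash
for i in 1; do python3 -m jog '[{"x":0,"y":0,"z":0.004,"ax":0,"ay":0,"az":0},{"x":0,"y":0,"z":0.008,"ax":0,"ay":0,"az":0},{"x":0,"y":0,"z":0.012,"ax":0,"ay":0,"az":0},{"x":0,"y":0,"z":0.012,"ax":0,"ay":0,"az":0}]' | grep -E "eef|force"; python3 -m jog '[{"x":0,"y":0,"z":0.003,"ax":0,"ay":0,"az":0},{"x":0,"y":0,"z":0.003,"ax":0,"ay":0,"az":0}]' | grep -E "eef|contact";python3 -m jog '[{"x":0,"y":0,"z":0.002,"ax":0,"ay":0,"az":0},{"x":0,"y":0,"z":0.002,"ax":0,"ay":0,"az":0}]' | grep -E "eef|contact"; done
```

```text
eef_pos: [0.5581, -0.0158, 0.0126]
contact_force: [0.0, -0.3, 0.0]
grasp_force: 0.0
eef_pos: [0.5583, -0.0159, 0.0098]
contact_force: [-0.2, 0.4, -0.1]
eef_pos: [0.5584, -0.0158, 0.0079]
contact_force: [-0.0, 0.2, -0.1]
```

```bash
python3 -m jog '[{"x":0,"y":0,"z":0.002,"ax":0,"ay":0,"az":0},{"x":0,"y":0,"z":0.004,"ax":0,"ay":0,"az":0},{"x":0,"y":0,"z":0.004,"ax":0,"ay":0,"az":0}]' | grep -E "eef|contact";python3 -m jog '[{"x":0,"y":0,"z":0.002,"ax":0,"ay":0,"az":0},{"x":0,"y":0,"z":0.004,"ax":0,"ay":0,"az":0},{"x":0,"y":0,"z":0.004,"ax":0,"ay":0,"az":0}]' | grep -E "eef|contact"
python3 - <<'E'
from h import *
g=snap("side").mean(2); p=get_obs()["eef_pos"]; print(proj("side",p)); print([(r,int(g[r,249])) for r in range(186,206,1)])
E
```

```text
eef_pos: [0.5582, -0.0158, 0.0038]
contact_force: [0.8, 0.5, -0.2]
eef_pos: [0.5583, -0.0158, -0.0002]
contact_force: [0.1, 0.4, -0.1]
[248.95762753 207.50399043]
[(186, 22), (187, 23), (188, 22), (189, 22), (190, 21), (191, 21), (192, 22), (193, 26), (194, 24), (195, 25), (196, 28), (197, 28), (198, 41), (199, 78), (200, 117), (201, 140), (202, 144), (203, 138), (204, 126), (205, 120)]
```

```bash
python3 -m jog '[{"x":0,"y":0,"z":0.004,"ax":0,"ay":0,"az":0},{"x":0,"y":0,"z":0.008,"ax":0,"ay":0,"az":0},{"x":0,"y":0,"z":0.008,"ax":0,"ay":0,"az":0}]' | grep -E "eef|contact";for z in 1; do python3 -m jog '[{"x":0,"y":0,"z":0.002,"ax":0,"ay":0,"az":0},{"x":0,"y":0,"z":0.003,"ax":0,"ay":0,"az":0},{"x":0,"y":0,"z":0.003,"ax":0,"ay":0,"az":0}]' | grep -E "eef|contact"; done;  python3 -m jog '[{"x":0,"y":0,"z":0.002,"ax":0,"ay":0,"az":0},{"x":0,"y":0,"z":0.003,"ax":0,"ay":0,"az":0},{"x":0,"y":0,"z":0.003,"ax":0,"ay":0,"az":0}]' | grep -E "eef|contact"
```

```text
eef_pos: [0.558, -0.0158, -0.0086]
contact_force: [-0.7, -0.2, 0.2]
eef_pos: [0.5584, -0.0159, -0.011]
contact_force: [-0.5, 0.2, -1.0]
eef_pos: [0.5584, -0.0158, -0.014]
contact_force: [-0.1, -0.9, -0.8]
```

```bash
python3 -m jog '[{"x":0,"y":0,"z":0.001,"ax":0,"ay":0,"az":0},{"x":0,"y":0,"z":0.002,"ax":0,"ay":0,"az":0},{"x":0,"y":0,"z":0.002,"ax":0,"ay":0,"az":0}]' | grep -E "eef|contact"
python3 - <<'E'
from h import *
g=snap("side").mean(2); p=get_obs()["eef_pos"]; print(proj("side",p)); print([(r,int(g[r,249])) for r in range(196,212,1)])
E
```

```text
eef_pos: [0.5584, -0.0158, -0.0161]
contact_force: [0.3, 0.5, -0.5]
[249.01396254 211.57099519]
[(196, 24), (197, 22), (198, 28), (199, 30), (200, 23), (201, 25), (202, 34), (203, 50), (204, 64), (205, 76), (206, 82), (207, 105), (208, 129), (209, 144), (210, 148), (211, 148)]
```

```bash
python3 -m jog '[{"x":0,"y":0,"z":0.001,"ax":0,"ay":0,"az":0},{"x":0,"y":0,"z":0.002,"ax":0,"ay":0,"az":0},{"x":0,"y":0,"z":0.003,"ax":0,"ay":0,"az":0},{"x":0,"y":0,"z":0.003,"ax":0,"ay":0,"az":0}]' | grep -E "eef|contact"; python3 -m jog '[{"x":0,"y":0,"z":0.001,"ax":0,"ay":0,"az":0},{"x":0,"y":0,"z":0.002,"ax":0,"ay":0,"az":0},{"x":0,"y":0,"z":0.002,"ax":0,"ay":0,"az":0}]' | grep -E "eef|contact";python3 -m jog '[{"x":0,"y":0,"z":0.001,"ax":0,"ay":0,"az":0},{"x":0,"y":0,"z":0.002,"ax":0,"ay":0,"az":0},{"x":0,"y":0,"z":0.002,"ax":0,"ay":0,"az":0}]' | grep -E "eef|contact"; python3 -m jog '[{"x":0,"y":0,"z":0.001,"ax":0,"ay":0,"az":0},{"x":0,"y":0,"z":0.002,"ax":0,"ay":0,"az":0},{"x":0,"y":0,"z":0.002,"ax":0,"ay":0,"az":0}]' | grep -E "eef|contact"
```

```text
eef_pos: [0.5583, -0.0158, -0.0191]
contact_force: [-0.2, 0.8, -0.7]
eef_pos: [0.5584, -0.0158, -0.0211]
contact_force: [-0.8, 0.0, 0.7]
eef_pos: [0.5584, -0.0158, -0.023]
contact_force: [-0.6, 0.4, 0.2]
eef_pos: [0.5586, -0.0158, -0.0241]
contact_force: [-3.5, 0.2, 9.8]
```

Contact comes at a reported z of -0.0235, where the plate is at +0.010. So the real fingertips are 33.5 mm above the reported TCP, which matches the image, and I'll correct all heights for it. Back to the tab.

```bash
python3 -m jog '[{"x":0,"y":0,"z":-0.04,"ax":0,"ay":0,"az":0},{"x":0,"y":0,"z":-0.08,"ax":0,"ay":0,"az":0},{"x":0,"y":0,"z":-0.12,"ax":0,"ay":0,"az":0},{"x":-0.04,"y":0.024,"z":-0.126,"ax":0,"ay":0,"az":0},{"x":-0.081,"y":0.048,"z":-0.126,"ax":0,"ay":0,"az":0},{"x":-0.081,"y":0.048,"z":-0.126,"ax":0,"ay":0,"az":0},{"x":-0.081,"y":0.048,"z":-0.09,"ax":0,"ay":0,"az":0},{"x":-0.081,"y":0.048,"z":-0.07,"ax":0,"ay":0,"az":0},{"x":-0.081,"y":0.048,"z":-0.055,"ax":0,"ay":0,"az":0},{"x":-0.081,"y":0.048,"z":-0.046,"ax":0,"ay":0,"az":0},{"x":-0.081,"y":0.048,"z":-0.046,"ax":0,"ay":0,"az":0}]' 0.5 | grep -E "eef|contact"; python3 -m jog '[{"x":0,"y":0,"z":0,"ax":0,"ay":0,"az":0},{"x":0,"y":0,"z":0,"ax":0,"ay":0,"az":0},{"x":0,"y":0,"z":0,"ax":0,"ay":0,"az":0},{"x":0,"y":0,"z":0,"ax":0,"ay":0,"az":0},{"x":0,"y":0,"z":0,"ax":0,"ay":0,"az":0},{"x":0,"y":0,"z":0,"ax":0,"ay":0,"az":0}]' 0 20
```

```text
eef_pos: [0.6357, 0.0367, 0.0201]
contact_force: [0.0, -0.0, 0.9]
t: 11.15
eef_pos: [0.6374, 0.0369, 0.0223]
tool_rot: [0.001, -0.03, 1.0, 0.0]
contact_force: [-0.1, -0.4, 6.3]
gripper_width: 0.138
grasp_force: 27.4
```

```bash
python3 -m jog '[{"x":0,"y":0.004,"z":-0.001,"ax":0,"ay":0,"az":0},{"x":0,"y":0.008,"z":-0.001,"ax":0,"ay":0,"az":0},{"x":0,"y":0.012,"z":-0.001,"ax":0,"ay":0,"az":0},{"x":0,"y":0.016,"z":-0.001,"ax":0,"ay":0,"az":0},{"x":0,"y":0.02,"z":-0.001,"ax":0,"ay":0,"az":0},{"x":0,"y":0.024,"z":-0.001,"ax":0,"ay":0,"az":0},{"x":0,"y":0.026,"z":-0.001,"ax":0,"ay":0,"az":0},{"x":0,"y":0.026,"z":-0.001,"ax":0,"ay":0,"az":0}]' | grep -E "eef|contact"; python3 -m jog '[{"x":0,"y":0.001,"z":0,"ax":0,"ay":0,"az":0},{"x":0,"y":0.001,"z":0,"ax":0,"ay":0,"az":0}]' | grep -E "eef|contact"; python3 -m jog '[{"x":0,"y":0.001,"z":0,"ax":0,"ay":0,"az":0},{"x":0,"y":0.001,"z":0,"ax":0,"ay":0,"az":0}]' | grep -E "eef|contact"
```

```text
eef_pos: [0.6356, 0.0628, 0.0223]
contact_force: [5.1, -1.9, -0.8]
eef_pos: [0.6356, 0.0628, 0.0223]
contact_force: [5.7, -4.0, 0.0]
eef_pos: [0.6356, 0.0628, 0.0224]
contact_force: [4.9, -5.3, -0.4]
```

```bash
python3 -m jog '[{"x":0,"y":0.001,"z":0,"ax":0,"ay":0,"az":0},{"x":0,"y":0.002,"z":0,"ax":0,"ay":0,"az":0},{"x":0,"y":0.003,"z":0,"ax":0,"ay":0,"az":0},{"x":0,"y":0.003,"z":0,"ax":0,"ay":0,"az":0}]' | grep -E "eef|contact"; python3 -m jog '[{"x":0,"y":-0.003,"z":0,"ax":0,"ay":0,"az":0},{"x":0,"y":-0.004,"z":0,"ax":0,"ay":0,"az":0},{"x":0,"y":-0.004,"z":0,"ax":0,"ay":0,"az":0}]' | grep -E "eef|contact"
python3 - <<'E'
from h import *
a=snap("top")
cv2.imwrite("pics/shut.png",cv2.resize(a[148:203,222:322],(800,440),interpolation=cv2.INTER_CUBIC)[:,:300,::-1])
E
```

```text
eef_pos: [0.6356, 0.0628, 0.0224]
contact_force: [5.2, -11.4, -0.4]
eef_pos: [0.6356, 0.0628, 0.0223]
contact_force: [5.7, -3.5, 0.2]
```

View pics/shut.png

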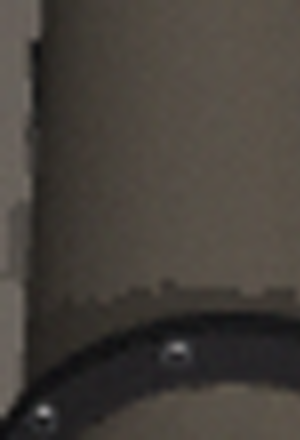

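```bash
python3 -m jog '[{"x":0,"y":0.001,"z":0,"ax":0,"ay":0,"az":0},{"x":0,"y":0.001,"z":0,"ax":0,"ay":0,"az":0},{"x":0,"y":0.001,"z":0,"ax":0,"ay":0,"az":0},{"x":0,"y":0.001,"z":-0.03,"ax":0,"ay":0,"az":0},{"x":0,"y":0.001,"z":-0.07,"ax":0,"ay":0,"az":0},{"x":0,"y":0,"z":-0.09,"ax":0,"ay":0,"az":0},{"x":0.01,"y":-0.04,"z":-0.09,"ax":0,"ay":0,"az":0},{"x":0.02,"y":-0.08,"z":-0.09,"ax":0,"ay":0,"az":0},{"x":0.03,"y":-0.12,"z":-0.09,"ax":0,"ay":0,"az":0},{"x":0.033,"y":-0.16,"z":-0.09,"ax":0,"ay":0,"az":0},{"x":0.033,"y":-0.189,"z":-0.09,"ax":0,"ay":0,"az":0},{"x":0.033,"y":-0.189,"z":-0.09,"ax":0,"ay":0,"az":0}]' 0.5
python3 - <<'E'
from h import *
a=snap("top")
for r in (175,180,185): print(r,a[r,222:252].mean(1).astype(int).tolist())
b=snap("side"); o=get_obs();p=np.array(o["eef_pos"])+[0,0,.0335]
A=cv2.resize(a[148:203,222:322],(800,440),interpolation=cv2.INTER_CUBIC)[:,:370]
B=cv2.resize(b[120:205,190:275],(440,440),interpolation=cv2.INTER_CUBIC).copy()
for z in(p[2],.08,.048): u=(proj("side",[p[0],p[1],z])-[190,120])*440/85+2; cv2.circle(B,tuple(int(v) for v in u),2,(255,0,0),-1); print(u)
cv2.imwrite("pics/knob.png",np.hstack([A,B])[:,:,::-1])
E
```

```text
t: 14.3
eef_pos: [0.6119, -0.1329, 0.1122]
tool_rot: [-0.0, -0.026, 1.0, -0.001]
contact_force: [0.2, -0.1, -0.4]
gripper_width: 0.498
grasp_force: 0.0
175 [221, 100, 81, 82, 59, 48, 47, 47, 69, 84, 84, 72, 87, 85, 84, 55, 49, 48, 48, 48, 51, 48, 48, 47, 47, 47, 49, 49, 48, 48]
180 [122, 85, 81, 82, 83, 52, 49, 47, 51, 85, 84, 87, 89, 84, 85, 77, 50, 47, 48, 46, 46, 46, 49, 48, 49, 48, 47, 62, 59, 62]
185 [117, 107, 106, 87, 82, 57, 48, 47, 47, 89, 87, 84, 72, 84, 82, 94, 52, 47, 49, 46, 47, 50, 60, 62, 64, 62, 63, 62, 62, 61]
[251.65391466 143.09378988]
[255.20236864 236.33865704]
[256.87005459 280.01594122]
```

View pics/knob.png

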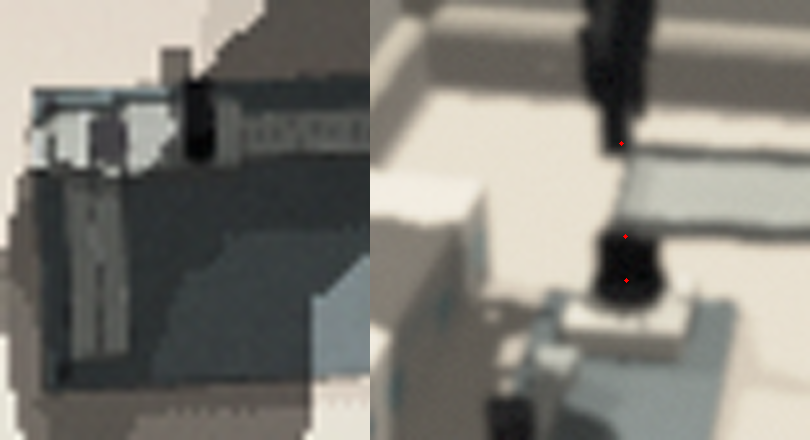

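The jaws are shut, with both bars contiguous at (68-130,260). The knob bar's top is at z ≈ 0.08 under the gripper at (630,232). Descending onto the bar.

```bash
python3 -m jog '[{"x":0.001,"y":0.0,"z":0.03,"ax":0,"ay":0,"az":0},{"x":0.001,"y":0.0,"z":0.05,"ax":0,"ay":0,"az":0},{"x":0.001,"y":0.0,"z":0.05,"ax":0,"ay":0,"az":0}]' 0.6 | grep -E "eef|contact|rot"; python3 -m jog '[{"x":0,"y":0.0,"z":0.015,"ax":0,"ay":0,"az":0},{"x":0,"y":0.0,"z":0.03,"ax":0,"ay":0,"az":0},{"x":0,"y":0.0,"z":0.04,"ax":0,"ay":0,"az":0},{"x":0,"y":0.0,"z":0.04,"ax":0,"ay":0,"az":0}]' | grep -E "eef|contact|rot"
```

```text
eef_pos: [0.6099, -0.1237, 0.0591]
tool_rot: [-0.003, -0.032, 0.999, 0.001]
contact_force: [-0.5, 0.3, 1.0]
eef_pos: [0.611, -0.1264, 0.0204]
tool_rot: [-0.001, -0.03, 1.0, 0.0]
contact_force: [-0.9, 0.1, -0.0]
```

Grip the bar.

```bash
python3 -m jog '[{"x":0,"y":0,"z":0,"ax":0,"ay":0,"az":0},{"x":0,"y":0,"z":0,"ax":0,"ay":0,"az":0},{"x":0,"y":0,"z":0,"ax":0,"ay":0,"az":0},{"x":0,"y":0,"z":0,"ax":0,"ay":0,"az":0},{"x":0,"y":0,"z":0,"ax":0,"ay":0,"az":0},{"x":0,"y":0,"z":0,"ax":0,"ay":0,"az":0},{"x":0,"y":0,"z":0,"ax":0,"ay":0,"az":0}]' 0 50; python3 -m jog '[{"x":0,"y":0,"z":0.002,"ax":0,"ay":0,"az":0},{"x":0,"y":0,"z":0.004,"ax":0,"ay":0,"az":0},{"x":0,"y":0,"z":0.006,"ax":0,"ay":0,"az":0},{"x":0,"y":0,"z":0.008,"ax":0,"ay":0,"az":0},{"x":0,"y":0,"z":0.009,"ax":0,"ay":0,"az":0},{"x":0,"y":0,"z":0.009,"ax":0,"ay":0,"az":0}]'
```

```text
t: 15.8
eef_pos: [0.6129, -0.1287, 0.0228]
tool_rot: [0.001, -0.029, 1.0, -0.001]
contact_force: [1.0, -5.3, 1.7]
gripper_width: 0.155
grasp_force: 53.2
t: 16.4
eef_pos: [0.613, -0.1287, 0.0143]
tool_rot: [0.001, -0.029, 1.0, -0.001]
contact_force: [-0.9, -4.6, 6.4]
gripper_width: 0.15
grasp_force: 53.7
```

```bash
python3 -m jog '[{"x":0,"y":-0.002,"z":0.001,"ax":0,"ay":0,"az":0},{"x":0,"y":-0.002,"z":0.003,"ax":0,"ay":0,"az":0},{"x":0,"y":-0.002,"z":0.003,"ax":0,"ay":0,"az":0}]'; python3 -m jog '[{"x":0,"y":0,"z":0,"ax":0,"ay":0,"az":0.05},{"x":0,"y":0,"z":0,"ax":0,"ay":0,"az":0.1},{"x":0,"y":0,"z":0,"ax":0,"ay":0,"az":0.1}]'
```

```text
t: 16.7
eef_pos: [0.6131, -0.1288, 0.0137]
tool_rot: [0.001, -0.03, 1.0, 0.001]
contact_force: [-9.3, -0.1, 28.8]
gripper_width: 0.152
grasp_force: 57.0
t: 17.0
eef_pos: [0.6132, -0.1288, 0.0137]
tool_rot: [0.001, 0.021, 1.0, 0.001]
contact_force: [-8.4, 0.3, 28.3]
gripper_width: 0.148
grasp_force: 57.0
```

```bash
python3 -m jog '[{"x":0,"y":0,"z":-0.001,"ax":0,"ay":0,"az":0.1},{"x":0,"y":0,"z":-0.001,"ax":0,"ay":0,"az":0.2},{"x":0,"y":0,"z":-0.001,"ax":0,"ay":0,"az":0.3},{"x":0,"y":0,"z":-0.001,"ax":0,"ay":0,"az":0.4},{"x":0,"y":0,"z":-0.001,"ax":0,"ay":0,"az":0.5},{"x":0,"y":0,"z":-0.001,"ax":0,"ay":0,"az":0.6},{"x":0,"y":0,"z":-0.001,"ax":0,"ay":0,"az":0.7},{"x":0,"y":0,"z":-0.001,"ax":0,"ay":0,"az":0.8},{"x":0,"y":0,"z":-0.001,"ax":0,"ay":0,"az":0.9},{"x":0,"y":0,"z":-0.001,"ax":0,"ay":0,"az":1.0},{"x":0,"y":0,"z":-0.001,"ax":0,"ay":0,"az":1.1},{"x":0,"y":0,"z":-0.001,"ax":0,"ay":0,"az":1.1}]'; python3 -m jog '[{"x":0,"y":0,"z":0,"ax":0,"ay":0,"az":0.03},{"x":0,"y":0,"z":0,"ax":0,"ay":0,"az":0.05},{"x":0,"y":0,"z":0,"ax":0,"ay":0,"az":0.05}]';python3 -c "
from h import *
state();print(get_obs()['torque'])"
```

```text
t: 18.2
eef_pos: [0.6132, -0.129, 0.0138]
tool_rot: [0.001, 0.541, 0.841, 0.001]
contact_force: [-7.5, -0.4, 22.2]
gripper_width: 0.152
grasp_force: 56.1
t: 18.5
eef_pos: [0.6133, -0.1291, 0.0138]
tool_rot: [0.001, 0.56, 0.829, 0.001]
contact_force: [-6.8, -0.6, 22.0]
gripper_width: 0.158
grasp_force: 57.6
t 18.5 p [ 0.6133 -0.1291  0.0138] xax [-0.373  0.928 -0.   ] yax [0.928 0.373 0.002] zax [ 0.002  0.    -1.   ] F [-6.8 -0.6 22. ] g 0.158 57.6
[-0.11943975  1.40767808  0.89160843]
```

```bash
python3 -m jog '[{"x":0,"y":0,"z":-0.003,"ax":0,"ay":0,"az":0},{"x":0,"y":0,"z":-0.006,"ax":0,"ay":0,"az":0},{"x":0,"y":0,"z":-0.009,"ax":0,"ay":0,"az":0},{"x":0,"y":0,"z":-0.011,"ax":0,"ay":0,"az":0},{"x":0,"y":0,"z":-0.011,"ax":0,"ay":0,"az":0}]' | grep -E "eef|contact"; python3 -m jog '[{"x":0,"y":0,"z":0,"ax":0,"ay":0,"az":0},{"x":0,"y":0,"z":0,"ax":0,"ay":0,"az":0},{"x":0,"y":0,"z":0,"ax":0,"ay":0,"az":0},{"x":0,"y":0,"z":0,"ax":0,"ay":0,"az":0},{"x":0,"y":0,"z":-0.03,"ax":0,"ay":0,"az":0},{"x":0,"y":0,"z":-0.07,"ax":0,"ay":0,"az":0},{"x":0,"y":0,"z":-0.1,"ax":0,"ay":0,"az":0},{"x":0,"y":0,"z":-0.1,"ax":0,"ay":0,"az":-0.15},{"x":0,"y":0,"z":-0.1,"ax":0,"ay":0,"az":-0.3},{"x":0,"y":0,"z":-0.1,"ax":0,"ay":0,"az":-0.45},{"x":0,"y":0,"z":-0.1,"ax":0,"ay":0,"az":-0.6},{"x":0,"y":0,"z":-0.1,"ax":0,"ay":0,"az":-0.75}]' 0.5; python3 -m jog '[{"x":0,"y":0,"z":0,"ax":0,"ay":0,"az":-0.15},{"x":0,"y":0,"z":0,"ax":0,"ay":0,"az":-0.3},{"x":0,"y":0,"z":0,"ax":0,"ay":0,"az":-0.45},{"x":0,"y":0,"z":0,"ax":0,"ay":0,"az":-0.5},{"x":0,"y":0,"z":0,"ax":0,"ay":0,"az":-0.5}]'
```

```text
eef_pos: [0.6131, -0.1291, 0.0225]
contact_force: [2.0, -3.8, 0.9]
t: 20.2
eef_pos: [0.6122, -0.1285, 0.1219]
tool_rot: [-0.0, 0.215, 0.977, 0.0]
contact_force: [-1.1, -0.1, 0.9]
gripper_width: 0.501
grasp_force: 0.0
t: 20.7
eef_pos: [0.6121, -0.1287, 0.122]
tool_rot: [-0.0, -0.03, 1.0, 0.0]
contact_force: [-0.4, -0.2, 0.6]
gripper_width: 0.499
grasp_force: 0.0
```

```bash
python3 -m jog '[{"x":0,"y":0.04,"z":0,"ax":0,"ay":0,"az":0},{"x":-0.01,"y":0.08,"z":0,"ax":0,"ay":0,"az":0},{"x":-0.02,"y":0.12,"z":0,"ax":0,"ay":0,"az":0},{"x":-0.035,"y":0.16,"z":0,"ax":0,"ay":0,"az":0},{"x":-0.035,"y":0.19,"z":0,"ax":0,"ay":0,"az":0},{"x":-0.035,"y":0.19,"z":0.02,"ax":0,"ay":0,"az":0},{"x":-0.035,"y":0.19,"z":0.05,"ax":0,"ay":0,"az":0},{"x":-0.035,"y":0.19,"z":0.08,"ax":0,"ay":0,"az":0},{"x":-0.035,"y":0.19,"z":0.098,"ax":0,"ay":0,"az":0},{"x":-0.035,"y":0.19,"z":0.098,"ax":0,"ay":0,"az":0}]' | grep -E "eef|contact"; python3 -m jog '[{"x":0,"y":0,"z":0,"ax":0,"ay":0,"az":0},{"x":0,"y":0,"z":0,"ax":0,"ay":0,"az":0},{"x":0,"y":0,"z":0,"ax":0,"ay":0,"az":0},{"x":0,"y":0,"z":0,"ax":0,"ay":0,"az":0},{"x":0,"y":0,"z":0,"ax":0,"ay":0,"az":0},{"x":0,"y":0,"z":0,"ax":0,"ay":0,"az":0}]' 0 20
```

```text
eef_pos: [0.6333, 0.0628, 0.0211]
contact_force: [-0.1, 0.4, 0.1]
t: 22.3
eef_pos: [0.637, 0.0629, 0.0255]
tool_rot: [0.001, -0.03, 1.0, 0.0]
contact_force: [-1.3, -1.0, 6.8]
gripper_width: 0.134
grasp_force: 27.0
```

Pull open about 85 mm, then release and rise.

```bash
python3 -m jog '[{"x":0,"y":-0.01,"z":0,"ax":0,"ay":0,"az":0},{"x":0,"y":-0.02,"z":0,"ax":0,"ay":0,"az":0},{"x":0,"y":-0.03,"z":0,"ax":0,"ay":0,"az":0},{"x":0,"y":-0.04,"z":0,"ax":0,"ay":0,"az":0},{"x":0,"y":-0.05,"z":0,"ax":0,"ay":0,"az":0},{"x":0,"y":-0.06,"z":0,"ax":0,"ay":0,"az":0},{"x":0,"y":-0.07,"z":0,"ax":0,"ay":0,"az":0},{"x":0,"y":-0.08,"z":0,"ax":0,"ay":0,"az":0},{"x":0,"y":-0.085,"z":0,"ax":0,"ay":0,"az":0},{"x":0,"y":-0.085,"z":0,"ax":0,"ay":0,"az":0}]' ; python3 -m jog '[{"x":0,"y":0,"z":0,"ax":0,"ay":0,"az":0},{"x":0,"y":0,"z":0,"ax":0,"ay":0,"az":0},{"x":0,"y":0,"z":0,"ax":0,"ay":0,"az":0},{"x":0,"y":0,"z":0,"ax":0,"ay":0,"az":0},{"x":0,"y":0,"z":-0.04,"ax":0,"ay":0,"az":0},{"x":0,"y":0,"z":-0.08,"ax":0,"ay":0,"az":0},{"x":0,"y":0,"z":-0.12,"ax":0,"ay":0,"az":0},{"x":0,"y":0,"z":-0.15,"ax":0,"ay":0,"az":0},{"x":0,"y":0,"z":-0.15,"ax":0,"ay":0,"az":0}]' 0.5|grep -E "eef|contact"
cat > jars.py <<'E'
from h import *
t=snap("top")[:,:,::-1].copy(); g=t.mean(2); hsv=cv2.cvtColor(t,cv2.COLOR_BGR2HSV)
# lids: hue ~120, low sat, roundish; HoughCircles near
m=((hsv[:,:,0]>112)&(hsv[:,:,0]<130)&(hsv[:,:,1]>8)&(hsv[:,:,1]<90)&(hsv[:,:,2]<140)&(hsv[:,:,2]>20)).astype(np.uint8)
m=cv2.morphologyEx(m,cv2.MORPH_OPEN,np.ones((3,3),np.uint8))
for c in cv2.findContours(m,cv2.RETR_EXTERNAL,cv2.CHAIN_APPROX_NONE)[0]:
    (x,y),r=cv2.minEnclosingCircle(c); a=cv2.contourArea(c)+len(c)/2; M=cv2.moments(c)
    if a<100 or a>420: continue
    c0=(M["m10"]/M["m00"],M["m01"]/M["m00"]); d=2*np.sqrt(a/np.pi)
    print("px",np.round(c0,1),"encl r",round(r,1),"diam mm",round(d*1.14/361.4*1000,1),"world z.07",np.round(onz("top",c0,.070),4))
E
python3 jars.py
```

```text
t: 23.3
eef_pos: [0.6426, -0.0229, 0.0256]
tool_rot: [0.002, -0.03, 1.0, -0.0]
contact_force: [0.6, -1.8, 5.9]
gripper_width: 0.136
grasp_force: 27.0
eef_pos: [0.644, -0.0221, 0.1791]
contact_force: [0.4, 0.6, -0.0]
```

Run:
```python
from h import *
t=cv2.cvtColor(snap("top"),cv2.COLOR_RGB2HSV); s=snap("side","s1.png")
for u,v in((150,200),(185,184),(169,230)): print(t[v,u],t[v+3,u-3])
cv2.imwrite("pics/jt.png",cv2.resize(cv2.cvtColor(t,cv2.COLOR_HSV2BGR)[130:250,100:230],(780,720)))
m=((t[:,:,2]<115)&(t[:,:,1]<90)).astype(np.uint8)
for r in range(190,211): print(''.join('#' if x else '.' for x in m[r,138:165]))
```

```text
[135  14 106] [135  14 108]
[124  16 110] [130  14 106]
[127  20 113] [125  14 111]
..........##########.......
..........###########......
.........############......
.........#############.....
........##############.....
.......###############.....
......#################....
......#############.###....
.....##################....
.....###############..#....
.....###############.##....
.....###############.##....
......#############.###....
......#############.###....
........##########..###....
........#########..###.....
.........######...###......
..................#........
...........................
...........................
...........................
```

```bash
cat > jars.py <<'E'
from h import *
t=cv2.GaussianBlur(snap("top"),(3,3),0).astype(int); d=t[:,:,2]-t[:,:,0]
m=((d>2)&(t.max(2)<150)&(t[:,:,2]-t[:,:,1]>1)).astype(np.uint8)
m=cv2.morphologyEx(m,cv2.MORPH_OPEN,cv2.getStructuringElement(cv2.MORPH_ELLIPSE,(5,5)))
for c in cv2.findContours(m,cv2.RETR_EXTERNAL,cv2.CHAIN_APPROX_NONE)[0]:
    (x,y),r=cv2.minEnclosingCircle(c); a=cv2.contourArea(c)+len(c)/2
    if a<70 or a>450 or x>330 or y>260 or y<140: continue
    M=cv2.moments(c); c0=(M["m10"]/M["m00"],M["m01"]/M["m00"])
    print("px",np.round(c0,1),"encl d",round(2*r*1.14/.3614,0),"diam mm",round(2*np.sqrt(a/np.pi)*1.14/.3614,1),"world z.07",np.round(onz("top",c0,.070),4))
E
python3 jars.py; python3 -c "
from h import *
state()"
```

```text
px [169.2 229.5] encl d 54.0 diam mm 52.8 world z.07 [0.4157 0.3049 0.07  ]
px [149.7 199.2] encl d 38.0 diam mm 37.7 world z.07 [0.511  0.3711 0.07  ]
px [184.8 183.1] encl d 45.0 diam mm 43.4 world z.07 [0.5645 0.2615 0.07  ]
t 24.4 p [ 0.64   -0.0216  0.1727] xax [-0.998 -0.06   0.002] yax [-0.06   0.998  0.   ] zax [-0.002  0.    -1.   ] F [ 0.1 -0.4 -0.9] g 0.498 0.0
```

The jars stay where first measured. Going to the small one.

```bash
python3 -m jog '[{"x":0.01,"y":0.04,"z":0,"ax":0,"ay":0,"az":0},{"x":0.02,"y":0.08,"z":0,"ax":0,"ay":0,"az":0},{"x":0.03,"y":0.12,"z":0,"ax":0,"ay":0,"az":0},{"x":0.045,"y":0.16,"z":0,"ax":0,"ay":0,"az":0},{"x":0.055,"y":0.2,"z":0,"ax":0,"ay":0,"az":0},{"x":0.065,"y":0.24,"z":0,"ax":0,"ay":0,"az":0},{"x":0.075,"y":0.28,"z":0,"ax":0,"ay":0,"az":0},{"x":0.085,"y":0.32,"z":0,"ax":0,"ay":0,"az":0},{"x":0.095,"y":0.36,"z":0,"ax":0,"ay":0,"az":0},{"x":0.106,"y":0.397,"z":0,"ax":0,"ay":0,"az":0},{"x":0.106,"y":0.397,"z":0,"ax":0,"ay":0,"az":0},{"x":0.106,"y":0.397,"z":0,"ax":0,"ay":0,"az":0}]' 0.85 40; python3 jars.py
```

```text
t: 25.6
eef_pos: [0.5099, 0.3685, 0.1723]
tool_rot: [-0.001, -0.031, 1.0, -0.001]
contact_force: [1.3, -1.3, -0.4]
gripper_width: 0.851
grasp_force: 0.0
px [169.  229.8] encl d 52.0 diam mm 51.3 world z.07 [0.4148 0.3054 0.07  ]
px [149.6 199.7] encl d 38.0 diam mm 35.9 world z.07 [0.5096 0.3714 0.07  ]
px [274.6 182.7] encl d 71.0 diam mm 45.6 world z.07 [ 0.5688 -0.0267  0.07  ]
```

```bash
python3 -m jog '[{"x":0,"y":0.001,"z":0.04,"ax":0,"ay":0,"az":0},{"x":0,"y":0.001,"z":0.08,"ax":0,"ay":0,"az":0},{"x":0,"y":0.001,"z":0.11,"ax":0,"ay":0,"az":0},{"x":0,"y":0.001,"z":0.13,"ax":0,"ay":0,"az":0},{"x":0,"y":0.001,"z":0.15,"ax":0,"ay":0,"az":0},{"x":0,"y":0.001,"z":0.17,"ax":0,"ay":0,"az":0},{"x":0,"y":0.001,"z":0.184,"ax":0,"ay":0,"az":0},{"x":0,"y":0.001,"z":0.184,"ax":0,"ay":0,"az":0}]' | grep -E "eef|contact"; python3 -m jog '[{"x":0,"y":0,"z":0,"ax":0,"ay":0,"az":0},{"x":0,"y":0,"z":0,"ax":0,"ay":0,"az":0},{"x":0,"y":0,"z":0,"ax":0,"ay":0,"az":0},{"x":0,"y":0,"z":0,"ax":0,"ay":0,"az":0},{"x":0,"y":0,"z":0,"ax":0,"ay":0,"az":0},{"x":0,"y":0,"z":0,"ax":0,"ay":0,"az":0}]' 0 40
```

```text
eef_pos: [0.5105, 0.3664, -0.0121]
contact_force: [-0.1, 0.1, -0.3]
t: 27.05
eef_pos: [0.5124, 0.3696, -0.0085]
tool_rot: [0.001, -0.03, 1.0, 0.001]
contact_force: [0.1, -0.3, 6.2]
gripper_width: 0.521
grasp_force: 41.6
```

```bash
python3 -m jog '[{"x":0,"y":0,"z":-0.03,"ax":0,"ay":0,"az":0},{"x":0,"y":0,"z":-0.07,"ax":0,"ay":0,"az":0},{"x":0,"y":0,"z":-0.11,"ax":0,"ay":0,"az":0},{"x":0,"y":-0.03,"z":-0.12,"ax":0,"ay":0,"az":0},{"x":-0.01,"y":-0.07,"z":-0.12,"ax":0,"ay":0,"az":0},{"x":-0.015,"y":-0.11,"z":-0.12,"ax":0,"ay":0,"az":0},{"x":-0.02,"y":-0.15,"z":-0.12,"ax":0,"ay":0,"az":0},{"x":-0.03,"y":-0.19,"z":-0.12,"ax":0,"ay":0,"az":0},{"x":-0.035,"y":-0.23,"z":-0.12,"ax":0,"ay":0,"az":0},{"x":-0.041,"y":-0.265,"z":-0.12,"ax":0,"ay":0,"az":0},{"x":-0.041,"y":-0.294,"z":-0.12,"ax":0,"ay":0,"az":0},{"x":-0.041,"y":-0.294,"z":-0.12,"ax":0,"ay":0,"az":0}]' ; python3 -m jog '[{"x":0,"y":0,"z":0,"ax":0,"ay":0,"az":0},{"x":0,"y":0,"z":0,"ax":0,"ay":0,"az":0},{"x":0,"y":0,"z":0,"ax":0,"ay":0,"az":0}]'; python3 jars.py
python3 - <<'E'
from h import *
b=snap("side"); cv2.imwrite("pics/j1.png",cv2.resize(b[110:260,170:290],(640,800))[:,:,::-1][:600])
E
```

```text
t: 28.25
eef_pos: [0.5697, 0.0718, 0.1102]
tool_rot: [-0.0, -0.026, 1.0, -0.001]
contact_force: [-0.1, 0.2, -1.9]
gripper_width: 0.525
grasp_force: 41.7
t: 28.55
eef_pos: [0.5696, 0.0797, 0.11]
tool_rot: [-0.0, -0.031, 1.0, 0.0]
contact_force: [0.3, 0.8, -1.7]
gripper_width: 0.524
grasp_force: 41.7
px [169.4 229.5] encl d 54.0 diam mm 51.9 world z.07 [0.4156 0.3041 0.07  ]
px [184.8 183.2] encl d 44.0 diam mm 43.2 world z.07 [0.5642 0.2616 0.07  ]
px [275.2 183.6] encl d 56.0 diam mm 45.7 world z.07 [ 0.5659 -0.0288  0.07  ]
```

```bash
python3 -m jog '[{"x":0,"y":-0.004,"z":0.03,"ax":0,"ay":0,"az":0},{"x":0,"y":-0.004,"z":0.06,"ax":0,"ay":0,"az":0},{"x":0,"y":-0.004,"z":0.08,"ax":0,"ay":0,"az":0},{"x":0,"y":-0.004,"z":0.095,"ax":0,"ay":0,"az":0},{"x":0,"y":-0.004,"z":0.103,"ax":0,"ay":0,"az":0},{"x":0,"y":-0.004,"z":0.105,"ax":0,"ay":0,"az":0},{"x":0,"y":-0.004,"z":0.105,"ax":0,"ay":0,"az":0}]'|grep -E "eef|contact" ; python3 -m jog '[{"x":0,"y":0,"z":0.001,"ax":0,"ay":0,"az":0},{"x":0,"y":0,"z":0.002,"ax":0,"ay":0,"az":0},{"x":0,"y":0,"z":0.002,"ax":0,"ay":0,"az":0}]'|grep -E "eef|contact"; python3 -m jog '[{"x":0,"y":0,"z":0.001,"ax":0,"ay":0,"az":0},{"x":0,"y":0,"z":0.0015,"ax":0,"ay":0,"az":0},{"x":0,"y":0,"z":0.0015,"ax":0,"ay":0,"az":0}]'|grep -E "eef|contact"
```

```text
eef_pos: [0.5706, 0.0742, 0.0055]
contact_force: [-0.6, -0.8, -2.0]
eef_pos: [0.5704, 0.0741, 0.0035]
contact_force: [0.4, 0.2, -2.4]
eef_pos: [0.5701, 0.074, 0.0016]
contact_force: [0.2, 0.5, -0.8]
```

```bash
python3 -m jog '[{"x":0,"y":0,"z":0.001,"ax":0,"ay":0,"az":0},{"x":0,"y":0,"z":0.001,"ax":0,"ay":0,"az":0}]'|grep -E "eef|contact"; python3 -m jog '[{"x":0,"y":0,"z":0,"ax":0,"ay":0,"az":0},{"x":0,"y":0,"z":0,"ax":0,"ay":0,"az":0},{"x":0,"y":0,"z":0,"ax":0,"ay":0,"az":0},{"x":0,"y":0,"z":0,"ax":0,"ay":0,"az":0},{"x":0,"y":0,"z":-0.02,"ax":0,"ay":0,"az":0},{"x":0,"y":0,"z":-0.05,"ax":0,"ay":0,"az":0},{"x":0,"y":0,"z":-0.09,"ax":0,"ay":0,"az":0},{"x":0,"y":0,"z":-0.12,"ax":0,"ay":0,"az":0},{"x":0,"y":0,"z":-0.12,"ax":0,"ay":0,"az":0},{"x":0,"y":0,"z":-0.12,"ax":0,"ay":0,"az":0}]' 0.75
```

```text
eef_pos: [0.5701, 0.074, 0.0015]
contact_force: [-3.4, -0.5, 8.2]
t: 31.15
eef_pos: [0.5704, 0.0742, 0.121]
tool_rot: [0.001, -0.03, 1.0, 0.0]
contact_force: [0.6, 0.2, -0.3]
gripper_width: 0.75
grasp_force: 0.0
```

```bash
python3 -m jog '[{"x":-0.02,"y":-0.035,"z":0,"ax":0,"ay":0,"az":0},{"x":-0.04,"y":-0.07,"z":0,"ax":0,"ay":0,"az":0},{"x":-0.065,"y":-0.101,"z":0,"ax":0,"ay":0,"az":0},{"x":-0.065,"y":-0.101,"z":0.01,"ax":0,"ay":0,"az":0},{"x":-0.065,"y":-0.101,"z":0.03,"ax":0,"ay":0,"az":0},{"x":-0.065,"y":-0.101,"z":0.06,"ax":0,"ay":0,"az":0},{"x":-0.065,"y":-0.101,"z":0.085,"ax":0,"ay":0,"az":0},{"x":-0.065,"y":-0.101,"z":0.095,"ax":0,"ay":0,"az":0},{"x":-0.065,"y":-0.101,"z":0.095,"ax":0,"ay":0,"az":0}]' 0.5 | grep -E "eef|contact"; python3 -m jog '[{"x":0,"y":0,"z":0,"ax":0,"ay":0,"az":0},{"x":0,"y":0,"z":0,"ax":0,"ay":0,"az":0},{"x":0,"y":0,"z":0,"ax":0,"ay":0,"az":0},{"x":0,"y":0,"z":0,"ax":0,"ay":0,"az":0},{"x":0,"y":0,"z":0,"ax":0,"ay":0,"az":0},{"x":0,"y":0,"z":0,"ax":0,"ay":0,"az":0}]' 0 20
```

```text
eef_pos: [0.6388, -0.0225, 0.0229]
contact_force: [-1.5, 0.8, 0.6]
t: 32.65
eef_pos: [0.6421, -0.0229, 0.0269]
tool_rot: [0.001, -0.03, 1.0, 0.0]
contact_force: [-1.1, -0.2, 6.1]
gripper_width: 0.136
grasp_force: 27.1
```

```bash
python3 -m jog '[{"x":0,"y":0.005,"z":0,"ax":0,"ay":0,"az":0},{"x":0,"y":0.01,"z":0,"ax":0,"ay":0,"az":0},{"x":0,"y":0.015,"z":0,"ax":0,"ay":0,"az":0},{"x":0,"y":0.02,"z":0,"ax":0,"ay":0,"az":0},{"x":0,"y":0.024,"z":0,"ax":0,"ay":0,"az":0},{"x":0,"y":0.027,"z":0,"ax":0,"ay":0,"az":0},{"x":0,"y":0.03,"z":0,"ax":0,"ay":0,"az":0},{"x":0,"y":0.033,"z":0,"ax":0,"ay":0,"az":0},{"x":0,"y":0.036,"z":0,"ax":0,"ay":0,"az":0},{"x":0,"y":0.036,"z":0,"ax":0,"ay":0,"az":0}]' | grep -E "eef|contact"; python3 -m jog '[{"x":0,"y":0.001,"z":0,"ax":0,"ay":0,"az":0},{"x":0,"y":0.002,"z":0,"ax":0,"ay":0,"az":0},{"x":0,"y":0.002,"z":0,"ax":0,"ay":0,"az":0}]'| grep -E "eef|contact"; python3 -m jog '[{"x":0,"y":0.001,"z":0,"ax":0,"ay":0,"az":0},{"x":0,"y":0.002,"z":0,"ax":0,"ay":0,"az":0},{"x":0,"y":0.002,"z":0,"ax":0,"ay":0,"az":0}]'| grep -E "eef|contact"
```

```text
eef_pos: [0.6398, 0.0127, 0.0269]
contact_force: [-1.7, -1.6, 7.4]
eef_pos: [0.6397, 0.0139, 0.0269]
contact_force: [-1.2, -2.4, 7.0]
eef_pos: [0.6396, 0.0159, 0.0269]
contact_force: [-0.7, -2.2, 7.6]
```

```bash
for k in 1; do python3 -m jog '[{"x":0,"y":0.001,"z":0,"ax":0,"ay":0,"az":0},{"x":0,"y":0.001,"z":0,"ax":0,"ay":0,"az":0}]'| grep -E "eef|contact"; python3 -m jog '[{"x":0,"y":0.001,"z":0,"ax":0,"ay":0,"az":0},{"x":0,"y":0.001,"z":0,"ax":0,"ay":0,"az":0}]'| grep -E "eef|contact"; python3 -m jog '[{"x":0,"y":0.001,"z":0,"ax":0,"ay":0,"az":0},{"x":0,"y":0.001,"z":0,"ax":0,"ay":0,"az":0}]'| grep -E "eef|contact"; done
```

```text
eef_pos: [0.6395, 0.0169, 0.0269]
contact_force: [-0.6, -2.3, 6.7]
eef_pos: [0.6395, 0.0175, 0.0269]
contact_force: [-2.1, -2.6, 5.9]
eef_pos: [0.6394, 0.0179, 0.0269]
contact_force: [-1.0, -4.1, 7.0]
```

```bash
python3 -m jog '[{"x":0,"y":0.001,"z":0,"ax":0,"ay":0,"az":0},{"x":0,"y":0.001,"z":0,"ax":0,"ay":0,"az":0}]'| grep -E "eef|contact"; python3 -m jog '[{"x":0,"y":0.001,"z":0,"ax":0,"ay":0,"az":0},{"x":0,"y":0.001,"z":0,"ax":0,"ay":0,"az":0},{"x":0,"y":0.001,"z":0,"ax":0,"ay":0,"az":0},{"x":0,"y":0.001,"z":0,"ax":0,"ay":0,"az":0},{"x":0,"y":0.001,"z":0,"ax":0,"ay":0,"az":0}]'| grep -E "eef|contact"
```

```text
eef_pos: [0.6395, 0.0182, 0.0269]
contact_force: [-1.4, -5.9, 5.9]
eef_pos: [0.6394, 0.0184, 0.0269]
contact_force: [-0.6, -6.1, 7.3]
```

```bash
python3 -m jog '[{"x":0,"y":0.001,"z":0,"ax":0,"ay":0,"az":0},{"x":0,"y":0.001,"z":0,"ax":0,"ay":0,"az":0},{"x":0,"y":0.001,"z":0,"ax":0,"ay":0,"az":0},{"x":0,"y":0.001,"z":0,"ax":0,"ay":0,"az":0},{"x":0,"y":0.001,"z":0,"ax":0,"ay":0,"az":0}]'| grep -E "eef|contact"; python3 -m jog '[{"x":0,"y":-0.006,"z":0,"ax":0,"ay":0,"az":0},{"x":0,"y":-0.012,"z":0,"ax":0,"ay":0,"az":0},{"x":0,"y":-0.02,"z":0,"ax":0,"ay":0,"az":0},{"x":0,"y":-0.028,"z":0,"ax":0,"ay":0,"az":0},{"x":0,"y":-0.036,"z":0,"ax":0,"ay":0,"az":0},{"x":0,"y":-0.044,"z":0,"ax":0,"ay":0,"az":0},{"x":0,"y":-0.045,"z":0,"ax":0,"ay":0,"az":0},{"x":0,"y":-0.045,"z":0,"ax":0,"ay":0,"az":0}]'| grep -E "eef|contact"; python3 -m jog '[{"x":0,"y":0,"z":0,"ax":0,"ay":0,"az":0},{"x":0,"y":0,"z":0,"ax":0,"ay":0,"az":0},{"x":0,"y":0,"z":0,"ax":0,"ay":0,"az":0},{"x":0,"y":0,"z":0,"ax":0,"ay":0,"az":0},{"x":0,"y":0,"z":-0.04,"ax":0,"ay":0,"az":0},{"x":0,"y":0,"z":-0.08,"ax":0,"ay":0,"az":0},{"x":0,"y":0,"z":-0.11,"ax":0,"ay":0,"az":0},{"x":0,"y":0,"z":-0.11,"ax":0,"ay":0,"az":0},{"x":0,"y":0,"z":-0.11,"ax":0,"ay":0,"az":0}]' 0.5; python3 jars.py
python3 - <<'E'
from h import *
a=snap("top");b=snap("side")
A=cv2.resize(a[140:240,130:260],(520,400),interpolation=cv2.INTER_CUBIC)
B=cv2.resize(b[170:270,190:260],(280,400),interpolation=cv2.INTER_CUBIC)
cv2.imwrite("pics/g1.png",np.hstack([A,B])[:,:,::-1])
E
```

```text
eef_pos: [0.6394, 0.0187, 0.0269]
contact_force: [0.5, -8.6, 6.9]
eef_pos: [0.6421, -0.0228, 0.0269]
contact_force: [-0.0, -0.8, 5.8]
t: 37.75
eef_pos: [0.6413, -0.0217, 0.1361]
tool_rot: [0.001, -0.03, 1.0, 0.0]
contact_force: [-0.7, 0.6, -0.8]
gripper_width: 0.501
grasp_force: 0.0
px [169.3 229.5] encl d 53.0 diam mm 51.5 world z.07 [0.4159 0.3044 0.07  ]
px [185.  183.1] encl d 43.0 diam mm 42.6 world z.07 [0.5643 0.2609 0.07  ]
```

View pics/g1.png

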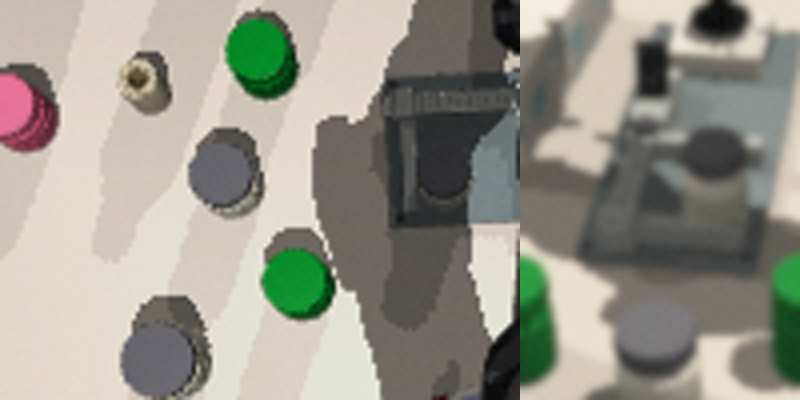

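The crop shows the small jar standing upright between the jaws against the fixed jaw (lid at (443,170)), with the jaw opened again. The medium and large jars are still in place. Picking up the small jar for the tray.

```bash
python3 -m jog '[{"x":0.02,"y":0.04,"z":0,"ax":0,"ay":0,"az":0},{"x":0.045,"y":0.08,"z":0,"ax":0,"ay":0,"az":0},{"x":0.066,"y":0.107,"z":0,"ax":0,"ay":0,"az":0},{"x":0.066,"y":0.107,"z":0.02,"ax":0,"ay":0,"az":0},{"x":0.066,"y":0.107,"z":0.05,"ax":0,"ay":0,"az":0},{"x":0.066,"y":0.107,"z":0.08,"ax":0,"ay":0,"az":0},{"x":0.066,"y":0.107,"z":0.1,"ax":0,"ay":0,"az":0},{"x":0.066,"y":0.107,"z":0.12,"ax":0,"ay":0,"az":0},{"x":0.066,"y":0.107,"z":0.133,"ax":0,"ay":0,"az":0},{"x":0.066,"y":0.107,"z":0.133,"ax":0,"ay":0,"az":0}]' 0.75 | grep -E "eef|contact"; python3 -m jog '[{"x":0,"y":0,"z":0,"ax":0,"ay":0,"az":0},{"x":0,"y":0,"z":0,"ax":0,"ay":0,"az":0},{"x":0,"y":0,"z":0,"ax":0,"ay":0,"az":0},{"x":0,"y":0,"z":0,"ax":0,"ay":0,"az":0},{"x":0,"y":0,"z":0,"ax":0,"ay":0,"az":0}]' 0 40
```

```text
eef_pos: [0.5667, 0.0806, 0.0002]
contact_force: [-0.3, 0.0, -0.4]
t: 39.4
eef_pos: [0.5695, 0.0807, 0.0033]
tool_rot: [0.001, -0.03, 1.0, -0.0]
contact_force: [1.0, -1.4, 2.7]
gripper_width: 0.525
grasp_force: 41.3
```

```bash
python3 -m jog '[{"x":0,"y":0,"z":-0.02,"ax":0,"ay":0,"az":0},{"x":0,"y":0,"z":-0.06,"ax":0,"ay":0,"az":0},{"x":0,"y":0,"z":-0.1,"ax":0,"ay":0,"az":0},{"x":0,"y":-0.02,"z":-0.12,"ax":0,"ay":0,"az":0},{"x":0.02,"y":-0.06,"z":-0.12,"ax":0,"ay":0,"az":0},{"x":0.04,"y":-0.1,"z":-0.12,"ax":0,"ay":0,"az":0},{"x":0.055,"y":-0.14,"z":-0.12,"ax":0,"ay":0,"az":0},{"x":0.07,"y":-0.18,"z":-0.12,"ax":0,"ay":0,"az":0},{"x":0.085,"y":-0.22,"z":-0.12,"ax":0,"ay":0,"az":0},{"x":0.1,"y":-0.26,"z":-0.12,"ax":0,"ay":0,"az":0},{"x":0.115,"y":-0.3,"z":-0.12,"ax":0,"ay":0,"az":0},{"x":0.125,"y":-0.34,"z":-0.12,"ax":0,"ay":0,"az":0}]' | grep -E "eef|grip"; python3 -m jog '[{"x":0.004,"y":-0.03,"z":0,"ax":0,"ay":0,"az":0},{"x":0.005,"y":-0.061,"z":0,"ax":0,"ay":0,"az":0},{"x":0.005,"y":-0.061,"z":0,"ax":0,"ay":0,"az":0},{"x":0.005,"y":-0.061,"z":0,"ax":0,"ay":0,"az":0}]'
python3 - <<'E'
from h import *
a=snap("top"); print(a[190:240:4,365].tolist())
E
```

```text
eef_pos: [0.4631, -0.2669, 0.1226]
gripper_width: 0.526
t: 41.0
eef_pos: [0.4627, -0.327, 0.1223]
tool_rot: [-0.0, -0.03, 1.0, 0.0]
contact_force: [0.4, 0.5, -2.0]
gripper_width: 0.522
grasp_force: 41.6
[[78, 79, 76], [76, 77, 75], [76, 80, 75], [168, 171, 162], [169, 171, 164], [170, 173, 166], [171, 174, 168], [176, 177, 171], [179, 183, 175], [176, 180, 171], [175, 178, 171], [194, 182, 170], [194, 182, 171]]
```

```bash
python3 -m jog '[{"x":0,"y":0,"z":0.03,"ax":0,"ay":0,"az":0},{"x":0,"y":0,"z":0.06,"ax":0,"ay":0,"az":0},{"x":0,"y":0,"z":0.085,"ax":0,"ay":0,"az":0},{"x":0,"y":0,"z":0.105,"ax":0,"ay":0,"az":0},{"x":0,"y":0,"z":0.115,"ax":0,"ay":0,"az":0},{"x":0,"y":0,"z":0.12,"ax":0,"ay":0,"az":0},{"x":0,"y":0,"z":0.122,"ax":0,"ay":0,"az":0},{"x":0,"y":0,"z":0.122,"ax":0,"ay":0,"az":0}]' | grep -E "eef|contact"; python3 -m jog '[{"x":0,"y":0,"z":0.001,"ax":0,"ay":0,"az":0},{"x":0,"y":0,"z":0.002,"ax":0,"ay":0,"az":0},{"x":0,"y":0,"z":0.002,"ax":0,"ay":0,"az":0}]' | grep -E "eef|contact";python3 -m jog '[{"x":0,"y":0,"z":0.001,"ax":0,"ay":0,"az":0},{"x":0,"y":0,"z":0.002,"ax":0,"ay":0,"az":0},{"x":0,"y":0,"z":0.002,"ax":0,"ay":0,"az":0}]' | grep -E "eef|contact"
```

```text
eef_pos: [0.4636, -0.3271, 0.0012]
contact_force: [-0.1, 0.4, -0.9]
eef_pos: [0.4632, -0.3272, -0.0011]
contact_force: [-1.0, -0.8, -2.1]
eef_pos: [0.463, -0.3271, -0.0035]
contact_force: [0.1, 0.4, -1.6]
```

```bash
python3 -m jog '[{"x":0,"y":0,"z":0.001,"ax":0,"ay":0,"az":0},{"x":0,"y":0,"z":0.001,"ax":0,"ay":0,"az":0}]' | grep -E "eef|contact"; python3 -m jog '[{"x":0,"y":0,"z":0.001,"ax":0,"ay":0,"az":0},{"x":0,"y":0,"z":0.001,"ax":0,"ay":0,"az":0}]' | grep -E "eef|contact"
```

```text
eef_pos: [0.463, -0.3271, -0.0037]
contact_force: [-2.6, 1.6, 6.5]
eef_pos: [0.4631, -0.3271, -0.0038]
contact_force: [-4.5, 3.9, 18.3]
```

```bash
python3 -m jog '[{"x":0,"y":0,"z":-0.001,"ax":0,"ay":0,"az":0},{"x":0,"y":0,"z":-0.001,"ax":0,"ay":0,"az":0},{"x":0,"y":0,"z":-0.001,"ax":0,"ay":0,"az":0},{"x":0,"y":0,"z":-0.001,"ax":0,"ay":0,"az":0},{"x":0,"y":0,"z":-0.02,"ax":0,"ay":0,"az":0},{"x":0,"y":0,"z":-0.06,"ax":0,"ay":0,"az":0},{"x":0,"y":0,"z":-0.1,"ax":0,"ay":0,"az":0},{"x":0,"y":0,"z":-0.14,"ax":0,"ay":0,"az":0},{"x":-0.01,"y":0.04,"z":-0.15,"ax":0,"ay":0,"az":0},{"x":-0.02,"y":0.085,"z":-0.15,"ax":0,"ay":0,"az":0},{"x":-0.03,"y":0.13,"z":-0.15,"ax":0,"ay":0,"az":0},{"x":-0.04,"y":0.175,"z":-0.15,"ax":0,"ay":0,"az":0}]' 0.75; python3 -m jog '[{"x":-0.01,"y":0.045,"z":0,"ax":0,"ay":0,"az":0},{"x":-0.02,"y":0.09,"z":0,"ax":0,"ay":0,"az":0},{"x":-0.03,"y":0.135,"z":0,"ax":0,"ay":0,"az":0},{"x":-0.04,"y":0.18,"z":0,"ax":0,"ay":0,"az":0},{"x":-0.05,"y":0.225,"z":0,"ax":0,"ay":0,"az":0},{"x":-0.06,"y":0.27,"z":0,"ax":0,"ay":0,"az":0},{"x":-0.07,"y":0.31,"z":0,"ax":0,"ay":0,"az":0},{"x":-0.08,"y":0.35,"z":0,"ax":0,"ay":0,"az":0},{"x":-0.09,"y":0.385,"z":0,"ax":0,"ay":0,"az":0},{"x":-0.0955,"y":0.404,"z":0,"ax":0,"ay":0,"az":0},{"x":-0.0955,"y":0.404,"z":0,"ax":0,"ay":0,"az":0},{"x":-0.0955,"y":0.404,"z":0,"ax":0,"ay":0,"az":0}]' 0.9; python3 jars.py
cat > tray.py <<'E'
from h import *
t=snap("top").astype(int); t=cv2.GaussianBlur(t.astype(np.uint8),(3,3),0).astype(int)
m=(t[170:235,340:385].max(2)<125)
for r in m: print(''.join('#' if x else '.' for x in r))
E
python3 tray.py
```

```text
t: 44.05
eef_pos: [0.4925, -0.1484, 0.1448]
tool_rot: [0.0, -0.03, 1.0, 0.0]
contact_force: [1.2, -0.0, -0.3]
gripper_width: 0.75
grasp_force: 0.0
t: 45.25
eef_pos: [0.5634, 0.2573, 0.1442]
tool_rot: [-0.0, -0.03, 1.0, -0.001]
contact_force: [-0.5, -0.9, 0.3]
gripper_width: 0.901
grasp_force: 0.0
px [273.4 186.9] encl d 50.0 diam mm 39.8 world z.07 [ 0.5551 -0.023   0.07  ]
................................##...........
................................##...........
................................##...........
.##.............................##...........
.##.............................##...........
.##..............................#...........
.##..............................#...........
.##..............................##..........
.##..............................##..........
.##..............................##..........
.##..............................##..........
.##..............................##..........
..##.............................##..........
..##.............................##..........
..##..............................#..........
..##.............................
[... 1566 characters left out ...]
########..
......##................####################.
......##................####################.
......##................#####################
......##................####################.
......##................####################.
......##.................###################.
......##.................##################..
.......#..................################...
.......##..................##############....
.......##...................#####...#####....
.......##.....................####....###....
.......###...............####.###########....
.......######...#####################........
........#......######........................
.............................................
```

Run:
```python
from h import *
s=snap("side").astype(int); r=cv2.imread("pics/s1.png")[:,:,::-1].astype(int)
d=np.abs(s-r).mean(2)
for n,(u,v) in dict(M=(224,254),Lg=(282,274)).items(): print(n,s[v,u],r[v,u],"ROI diff",d[v-14:v+24,u-14:u+14].mean().round(1))
t=snap("top"); print(t[229,160:182].mean(1).astype(int).tolist())
```

```text
M [102 101 103] [125 123 125] ROI diff 38.0
Lg [129 128 131] [123 121 124] ROI diff 18.0
[95, 95, 96, 96, 96, 96, 98, 98, 95, 98, 96, 98, 94, 96, 96, 97, 95, 94, 95, 92, 92, 90]
```

Run:
```python
from h import *
s=snap("side").mean(2).astype(int); r=cv2.imread("pics/s1.png").mean(2).astype(int)
for v in (254,266): print(v,s[v,204:246].tolist(),"\n",r[v,204:246].tolist())
print("col",s[236:282,224].tolist(),"\n",r[236:282,224].tolist())
```

```text
254 [122, 119, 120, 121, 119, 118, 119, 115, 108, 98, 100, 105, 107, 108, 109, 106, 99, 92, 96, 103, 101, 101, 106, 110, 115, 121, 122, 119, 113, 105, 105, 113, 120, 119, 120, 120, 121, 121, 120, 120, 120, 119] 
 [222, 222, 221, 221, 222, 221, 220, 216, 196, 156, 127, 121, 123, 123, 124, 123, 122, 123, 122, 122, 124, 123, 123, 123, 124, 124, 121, 119, 114, 107, 120, 138, 145, 148, 147, 147, 148, 147, 145, 142, 131, 119]
266 [93, 94, 96, 93, 96, 95, 94, 96, 96, 101, 109, 118, 124, 122, 125, 124, 123, 124, 126, 139, 151, 158, 164, 168, 169, 164, 159, 155, 150, 134, 114, 109, 115, 119, 121, 121, 122, 121, 121, 121, 121, 120] 
 [202, 200, 199, 193, 184, 180, 168, 153, 142, 132, 121, 114, 118, 118, 121, 118, 119, 119, 120, 130, 144, 150, 157, 161, 163, 156, 154, 149, 146, 145, 154, 180, 211, 220, 222, 222, 222, 222, 220, 216, 205, 182]
col [121, 169, 198, 210, 215, 220, 225, 224, 205, 157, 100, 71, 67, 66, 65, 64, 69, 80, 101, 117, 127, 126, 117, 96, 73, 63, 59, 71, 101, 132, 151, 146, 129, 121, 115, 107, 102, 102, 103, 105, 109, 114, 119, 135, 171, 208] 
 [72, 80, 88, 91, 96, 106, 111, 113, 117, 121, 124, 123, 123, 122, 125, 126, 123, 123, 124, 122, 123, 122, 112, 91, 69, 59, 56, 69, 95, 125, 144, 138, 124, 115, 111, 103, 99, 98, 97, 98, 104, 108, 112, 128, 163, 200]
```

The medium jar is in place; its side-view profile is unchanged. Grasping it.

```bash
python3 -m jog '[{"x":0,"y":0.001,"z":0.03,"ax":0,"ay":0,"az":0},{"x":0,"y":0.001,"z":0.06,"ax":0,"ay":0,"az":0},{"x":0,"y":0.001,"z":0.09,"ax":0,"ay":0,"az":0},{"x":0,"y":0.001,"z":0.11,"ax":0,"ay":0,"az":0},{"x":0,"y":0.001,"z":0.13,"ax":0,"ay":0,"az":0},{"x":0,"y":0.001,"z":0.15,"ax":0,"ay":0,"az":0},{"x":0,"y":0.001,"z":0.155,"ax":0,"ay":0,"az":0},{"x":0,"y":0.001,"z":0.155,"ax":0,"ay":0,"az":0}]' | grep -E "eef|contact"; python3 -m jog '[{"x":0,"y":0,"z":0,"ax":0,"ay":0,"az":0},{"x":0,"y":0,"z":0,"ax":0,"ay":0,"az":0},{"x":0,"y":0,"z":0,"ax":0,"ay":0,"az":0},{"x":0,"y":0,"z":0,"ax":0,"ay":0,"az":0},{"x":0,"y":0,"z":0,"ax":0,"ay":0,"az":0}]' 0 40
```

```text
eef_pos: [0.5631, 0.2591, -0.0108]
contact_force: [0.5, 0.0, 0.1]
t: 46.8
eef_pos: [0.5646, 0.2602, -0.0088]
tool_rot: [0.001, -0.03, 1.0, 0.001]
contact_force: [-0.9, -1.9, 6.5]
gripper_width: 0.606
grasp_force: 42.4
```

```bash
python3 -m jog '[{"x":0,"y":0,"z":-0.03,"ax":0,"ay":0,"az":0},{"x":0,"y":0,"z":-0.07,"ax":0,"ay":0,"az":0},{"x":0,"y":0,"z":-0.11,"ax":0,"ay":0,"az":0},{"x":0,"y":-0.03,"z":-0.12,"ax":0,"ay":0,"az":0},{"x":0,"y":-0.07,"z":-0.12,"ax":0,"ay":0,"az":0},{"x":0.002,"y":-0.11,"z":-0.12,"ax":0,"ay":0,"az":0},{"x":0.005,"y":-0.15,"z":-0.12,"ax":0,"ay":0,"az":0},{"x":0.005,"y":-0.187,"z":-0.12,"ax":0,"ay":0,"az":0},{"x":0.005,"y":-0.187,"z":-0.12,"ax":0,"ay":0,"az":0},{"x":0.005,"y":-0.187,"z":-0.12,"ax":0,"ay":0,"az":0},{"x":0.005,"y":-0.187,"z":-0.12,"ax":0,"ay":0,"az":0}]'; python3 jars.py
```

```text
t: 47.9
eef_pos: [0.5696, 0.0744, 0.1097]
tool_rot: [0.0, -0.031, 1.0, 0.0]
contact_force: [-0.1, 1.2, -2.0]
gripper_width: 0.604
grasp_force: 42.6
px [169.2 229.7] encl d 53.0 diam mm 52.1 world z.07 [0.4152 0.3049 0.07  ]
```

```bash
python3 -m jog '[{"x":0,"y":-0.001,"z":0.03,"ax":0,"ay":0,"az":0},{"x":0,"y":-0.001,"z":0.06,"ax":0,"ay":0,"az":0},{"x":0,"y":-0.001,"z":0.08,"ax":0,"ay":0,"az":0},{"x":0,"y":-0.001,"z":0.095,"ax":0,"ay":0,"az":0},{"x":0,"y":-0.001,"z":0.103,"ax":0,"ay":0,"az":0},{"x":0,"y":-0.001,"z":0.105,"ax":0,"ay":0,"az":0},{"x":0,"y":-0.001,"z":0.105,"ax":0,"ay":0,"az":0}]'|grep -E "eef|contact" ; python3 -m jog '[{"x":0,"y":0,"z":0.001,"ax":0,"ay":0,"az":0},{"x":0,"y":0,"z":0.002,"ax":0,"ay":0,"az":0},{"x":0,"y":0,"z":0.002,"ax":0,"ay":0,"az":0}]'|grep -E "eef|contact"; python3 -m jog '[{"x":0,"y":0,"z":0.001,"ax":0,"ay":0,"az":0},{"x":0,"y":0,"z":0.0015,"ax":0,"ay":0,"az":0},{"x":0,"y":0,"z":0.0015,"ax":0,"ay":0,"az":0}]'|grep -E "eef|contact"; python3 -m jog '[{"x":0,"y":0,"z":0.001,"ax":0,"ay":0,"az":0},{"x":0,"y":0,"z":0.001,"ax":0,"ay":0,"az":0}]'|grep -E "eef|contact"
```

```text
eef_pos: [0.5702, 0.0723, 0.005]
contact_force: [-0.7, 1.2, -2.3]
eef_pos: [0.57, 0.0721, 0.003]
contact_force: [-0.4, -0.2, -1.7]
eef_pos: [0.5698, 0.072, 0.0012]
contact_force: [-0.9, 0.4, -0.1]
eef_pos: [0.5698, 0.072, 0.0011]
contact_force: [-4.9, 0.1, 10.2]
```

```bash
python3 -m jog '[{"x":0,"y":0,"z":-0.001,"ax":0,"ay":0,"az":0},{"x":0,"y":0,"z":-0.001,"ax":0,"ay":0,"az":0},{"x":0,"y":0,"z":-0.001,"ax":0,"ay":0,"az":0},{"x":0,"y":0,"z":-0.001,"ax":0,"ay":0,"az":0},{"x":0,"y":0,"z":-0.02,"ax":0,"ay":0,"az":0},{"x":0,"y":0,"z":-0.05,"ax":0,"ay":0,"az":0},{"x":0,"y":0,"z":-0.09,"ax":0,"ay":0,"az":0},{"x":0,"y":0,"z":-0.12,"ax":0,"ay":0,"az":0},{"x":0,"y":0,"z":-0.12,"ax":0,"ay":0,"az":0},{"x":0,"y":0,"z":-0.12,"ax":0,"ay":0,"az":0}]' 0.83 | grep -E "eef|contact"; python3 -m jog '[{"x":-0.02,"y":-0.035,"z":0,"ax":0,"ay":0,"az":0},{"x":-0.04,"y":-0.07,"z":0,"ax":0,"ay":0,"az":0},{"x":-0.064,"y":-0.0985,"z":0,"ax":0,"ay":0,"az":0},{"x":-0.064,"y":-0.0985,"z":0.01,"ax":0,"ay":0,"az":0},{"x":-0.064,"y":-0.0985,"z":0.03,"ax":0,"ay":0,"az":0},{"x":-0.064,"y":-0.0985,"z":0.06,"ax":0,"ay":0,"az":0},{"x":-0.064,"y":-0.0985,"z":0.085,"ax":0,"ay":0,"az":0},{"x":-0.064,"y":-0.0985,"z":0.095,"ax":0,"ay":0,"az":0},{"x":-0.064,"y":-0.0985,"z":0.095,"ax":0,"ay":0,"az":0}]' 0.5 | grep -E "eef|contact"; python3 -m jog '[{"x":0,"y":0,"z":0,"ax":0,"ay":0,"az":0},{"x":0,"y":0,"z":0,"ax":0,"ay":0,"az":0},{"x":0,"y":0,"z":0,"ax":0,"ay":0,"az":0},{"x":0,"y":0,"z":0,"ax":0,"ay":0,"az":0},{"x":0,"y":0,"z":0,"ax":0,"ay":0,"az":0},{"x":0,"y":0,"z":0,"ax":0,"ay":0,"az":0}]' 0 20
```

```text
eef_pos: [0.57, 0.0722, 0.1205]
contact_force: [0.8, 0.1, -0.8]
eef_pos: [0.6372, -0.0221, 0.0225]
contact_force: [-0.5, -0.3, 0.2]
t: 51.95
eef_pos: [0.6406, -0.0225, 0.0264]
tool_rot: [0.001, -0.03, 1.0, 0.0]
contact_force: [-0.6, -0.2, 6.3]
gripper_width: 0.137
grasp_force: 27.5
```

```bash
python3 -m jog '[{"x":0,"y":0.004,"z":0,"ax":0,"ay":0,"az":0},{"x":0,"y":0.008,"z":0,"ax":0,"ay":0,"az":0},{"x":0,"y":0.012,"z":0,"ax":0,"ay":0,"az":0},{"x":0,"y":0.016,"z":0,"ax":0,"ay":0,"az":0},{"x":0,"y":0.02,"z":0,"ax":0,"ay":0,"az":0},{"x":0,"y":0.023,"z":0,"ax":0,"ay":0,"az":0},{"x":0,"y":0.026,"z":0,"ax":0,"ay":0,"az":0},{"x":0,"y":0.029,"z":0,"ax":0,"ay":0,"az":0},{"x":0,"y":0.031,"z":0,"ax":0,"ay":0,"az":0},{"x":0,"y":0.031,"z":0,"ax":0,"ay":0,"az":0}]' | grep -E "eef|contact"; python3 -m jog '[{"x":0,"y":0.001,"z":0,"ax":0,"ay":0,"az":0},{"x":0,"y":0.002,"z":0,"ax":0,"ay":0,"az":0},{"x":0,"y":0.002,"z":0,"ax":0,"ay":0,"az":0}]'| grep -E "eef|contact"; python3 -m jog '[{"x":0,"y":0.001,"z":0,"ax":0,"ay":0,"az":0},{"x":0,"y":0.001,"z":0,"ax":0,"ay":0,"az":0}]'| grep -E "eef|contact"; python3 -m jog '[{"x":0,"y":0.001,"z":0,"ax":0,"ay":0,"az":0},{"x":0,"y":0.001,"z":0,"ax":0,"ay":0,"az":0}]'| grep -E "eef|contact"
```

```text
eef_pos: [0.6386, 0.008, 0.0264]
contact_force: [-1.5, -1.0, 7.1]
eef_pos: [0.6385, 0.0095, 0.0264]
contact_force: [-0.4, -2.0, 6.4]
eef_pos: [0.6384, 0.0103, 0.0264]
contact_force: [-0.5, -3.0, 5.8]
eef_pos: [0.6384, 0.0106, 0.0264]
contact_force: [-0.5, -3.9, 6.2]
```

```bash
python3 -m jog '[{"x":0,"y":0.001,"z":0,"ax":0,"ay":0,"az":0},{"x":0,"y":0.001,"z":0,"ax":0,"ay":0,"az":0},{"x":0,"y":0.001,"z":0,"ax":0,"ay":0,"az":0}]'| grep -E "eef|contact"; python3 -m jog '[{"x":0,"y":0.001,"z":0,"ax":0,"ay":0,"az":0},{"x":0,"y":0.001,"z":0,"ax":0,"ay":0,"az":0},{"x":0,"y":0.001,"z":0,"ax":0,"ay":0,"az":0},{"x":0,"y":0.001,"z":0,"ax":0,"ay":0,"az":0},{"x":0,"y":0.001,"z":0,"ax":0,"ay":0,"az":0}]'| grep -E "eef|contact"; python3 -m jog '[{"x":0,"y":0.001,"z":0,"ax":0,"ay":0,"az":0},{"x":0,"y":0.001,"z":0,"ax":0,"ay":0,"az":0},{"x":0,"y":0.001,"z":0,"ax":0,"ay":0,"az":0},{"x":0,"y":0.001,"z":0,"ax":0,"ay":0,"az":0},{"x":0,"y":0.001,"z":0,"ax":0,"ay":0,"az":0}]'| grep -E "eef|contact"
```

```text
eef_pos: [0.6384, 0.011, 0.0264]
contact_force: [-1.9, -4.6, 6.2]
eef_pos: [0.6384, 0.0112, 0.0264]
contact_force: [0.1, -5.6, 5.3]
eef_pos: [0.6384, 0.0115, 0.0264]
contact_force: [0.3, -8.2, 5.3]
```

```bash
python3 -m jog '[{"x":0,"y":-0.006,"z":0,"ax":0,"ay":0,"az":0},{"x":0,"y":-0.012,"z":0,"ax":0,"ay":0,"az":0},{"x":0,"y":-0.02,"z":0,"ax":0,"ay":0,"az":0},{"x":0,"y":-0.028,"z":0,"ax":0,"ay":0,"az":0},{"x":0,"y":-0.036,"z":0,"ax":0,"ay":0,"az":0},{"x":0,"y":-0.044,"z":0,"ax":0,"ay":0,"az":0},{"x":0,"y":-0.046,"z":0,"ax":0,"ay":0,"az":0},{"x":0,"y":-0.046,"z":0,"ax":0,"ay":0,"az":0}]'| grep -E "eef|contact"; python3 -m jog '[{"x":0,"y":0,"z":0,"ax":0,"ay":0,"az":0},{"x":0,"y":0,"z":0,"ax":0,"ay":0,"az":0},{"x":0,"y":0,"z":0,"ax":0,"ay":0,"az":0},{"x":0,"y":0,"z":0,"ax":0,"ay":0,"az":0},{"x":0,"y":0,"z":-0.04,"ax":0,"ay":0,"az":0},{"x":0,"y":0,"z":-0.08,"ax":0,"ay":0,"az":0},{"x":0,"y":0,"z":-0.11,"ax":0,"ay":0,"az":0},{"x":0,"y":0,"z":-0.11,"ax":0,"ay":0,"az":0},{"x":0,"y":0,"z":-0.11,"ax":0,"ay":0,"az":0}]' 0.5
```

```text
eef_pos: [0.6411, -0.0312, 0.0264]
contact_force: [-0.2, -0.6, 6.2]
t: 56.65
eef_pos: [0.6402, -0.0303, 0.1356]
tool_rot: [0.001, -0.03, 1.0, 0.0]
contact_force: [-0.4, -0.4, -1.0]
gripper_width: 0.501
grasp_force: 0.0
```

```bash
python3 -m jog '[{"x":0.02,"y":0.04,"z":0,"ax":0,"ay":0,"az":0},{"x":0.045,"y":0.08,"z":0,"ax":0,"ay":0,"az":0},{"x":0.064,"y":0.112,"z":0,"ax":0,"ay":0,"az":0},{"x":0.064,"y":0.112,"z":0.02,"ax":0,"ay":0,"az":0},{"x":0.064,"y":0.112,"z":0.05,"ax":0,"ay":0,"az":0},{"x":0.064,"y":0.112,"z":0.08,"ax":0,"ay":0,"az":0},{"x":0.064,"y":0.112,"z":0.1,"ax":0,"ay":0,"az":0},{"x":0.064,"y":0.112,"z":0.12,"ax":0,"ay":0,"az":0},{"x":0.064,"y":0.112,"z":0.133,"ax":0,"ay":0,"az":0},{"x":0.064,"y":0.112,"z":0.133,"ax":0,"ay":0,"az":0}]' 0.83 | grep -E "eef|contact"; python3 -m jog '[{"x":0,"y":0,"z":0,"ax":0,"ay":0,"az":0},{"x":0,"y":0,"z":0,"ax":0,"ay":0,"az":0},{"x":0,"y":0,"z":0,"ax":0,"ay":0,"az":0},{"x":0,"y":0,"z":0,"ax":0,"ay":0,"az":0},{"x":0,"y":0,"z":0,"ax":0,"ay":0,"az":0}]' 0 40
```

```text
eef_pos: [0.567, 0.077, -0.0005]
contact_force: [-1.5, 0.9, 1.1]
t: 58.15
eef_pos: [0.5701, 0.0772, 0.0027]
tool_rot: [0.001, -0.03, 1.0, -0.0]
contact_force: [-0.5, -2.2, 1.7]
gripper_width: 0.609
grasp_force: 42.1
```

```bash
python3 -m jog '[{"x":0,"y":0,"z":-0.02,"ax":0,"ay":0,"az":0},{"x":0,"y":0,"z":-0.06,"ax":0,"ay":0,"az":0},{"x":0,"y":0,"z":-0.1,"ax":0,"ay":0,"az":0},{"x":0,"y":-0.02,"z":-0.12,"ax":0,"ay":0,"az":0},{"x":0.01,"y":-0.06,"z":-0.12,"ax":0,"ay":0,"az":0},{"x":0.02,"y":-0.1,"z":-0.12,"ax":0,"ay":0,"az":0},{"x":0.025,"y":-0.14,"z":-0.12,"ax":0,"ay":0,"az":0},{"x":0.03,"y":-0.18,"z":-0.12,"ax":0,"ay":0,"az":0},{"x":0.035,"y":-0.22,"z":-0.12,"ax":0,"ay":0,"az":0},{"x":0.04,"y":-0.26,"z":-0.12,"ax":0,"ay":0,"az":0},{"x":0.045,"y":-0.3,"z":-0.12,"ax":0,"ay":0,"az":0},{"x":0.05,"y":-0.34,"z":-0.12,"ax":0,"ay":0,"az":0}]' | grep -E "eef|grip"; python3 -m jog '[{"x":0.004,"y":-0.03,"z":0,"ax":0,"ay":0,"az":0},{"x":0.006,"y":-0.055,"z":0,"ax":0,"ay":0,"az":0},{"x":0.006,"y":-0.055,"z":0,"ax":0,"ay":0,"az":0},{"x":0.006,"y":-0.055,"z":0,"ax":0,"ay":0,"az":0}]'
```

```text
eef_pos: [0.5397, -0.2657, 0.1221]
gripper_width: 0.604
t: 59.75
eef_pos: [0.537, -0.3199, 0.1218]
tool_rot: [-0.0, -0.03, 1.0, 0.0]
contact_force: [-0.1, -0.6, -2.4]
gripper_width: 0.61
grasp_force: 42.5
```

```bash
python3 -m jog '[{"x":0,"y":0,"z":0.03,"ax":0,"ay":0,"az":0},{"x":0,"y":0,"z":0.06,"ax":0,"ay":0,"az":0},{"x":0,"y":0,"z":0.085,"ax":0,"ay":0,"az":0},{"x":0,"y":0,"z":0.105,"ax":0,"ay":0,"az":0},{"x":0,"y":0,"z":0.115,"ax":0,"ay":0,"az":0},{"x":0,"y":0,"z":0.12,"ax":0,"ay":0,"az":0},{"x":0,"y":0,"z":0.123,"ax":0,"ay":0,"az":0},{"x":0,"y":0,"z":0.123,"ax":0,"ay":0,"az":0}]' | grep -E "eef|contact"; python3 -m jog '[{"x":0,"y":0,"z":0.001,"ax":0,"ay":0,"az":0},{"x":0,"y":0,"z":0.002,"ax":0,"ay":0,"az":0},{"x":0,"y":0,"z":0.002,"ax":0,"ay":0,"az":0}]' | grep -E "eef|contact";python3 -m jog '[{"x":0,"y":0,"z":0.001,"ax":0,"ay":0,"az":0},{"x":0,"y":0,"z":0.0015,"ax":0,"ay":0,"az":0},{"x":0,"y":0,"z":0.0015,"ax":0,"ay":0,"az":0}]' | grep -E "eef|contact"; python3 -m jog '[{"x":0,"y":0,"z":0.001,"ax":0,"ay":0,"az":0},{"x":0,"y":0,"z":0.001,"ax":0,"ay":0,"az":0}]' | grep -E "eef|contact"
```

```text
eef_pos: [0.5378, -0.3201, -0.0004]
contact_force: [-0.6, 0.2, -2.3]
eef_pos: [0.5374, -0.3203, -0.0026]
contact_force: [0.6, 0.8, -1.5]
eef_pos: [0.5374, -0.3202, -0.0042]
contact_force: [-0.2, 0.4, 0.4]
eef_pos: [0.5374, -0.3202, -0.0043]
contact_force: [-3.1, 3.2, 10.3]
```

```bash
python3 -m jog '[{"x":0,"y":0,"z":-0.001,"ax":0,"ay":0,"az":0},{"x":0,"y":0,"z":-0.001,"ax":0,"ay":0,"az":0},{"x":0,"y":0,"z":-0.001,"ax":0,"ay":0,"az":0},{"x":0,"y":0,"z":-0.001,"ax":0,"ay":0,"az":0},{"x":0,"y":0,"z":-0.02,"ax":0,"ay":0,"az":0},{"x":0,"y":0,"z":-0.06,"ax":0,"ay":0,"az":0},{"x":0,"y":0,"z":-0.1,"ax":0,"ay":0,"az":0},{"x":0,"y":0,"z":-0.14,"ax":0,"ay":0,"az":0},{"x":0,"y":0.04,"z":-0.16,"ax":0,"ay":0,"az":0},{"x":0,"y":0.085,"z":-0.16,"ax":0,"ay":0,"az":0},{"x":0,"y":0.13,"z":-0.16,"ax":0,"ay":0,"az":0},{"x":0,"y":0.175,"z":-0.16,"ax":0,"ay":0,"az":0}]' 0.76; python3 jars.py;  python3 -m jog '[{"x":0,"y":0.045,"z":0,"ax":0,"ay":0,"az":0},{"x":0.01,"y":0.09,"z":0,"ax":0,"ay":0,"az":0},{"x":0.01,"y":0.135,"z":0,"ax":0,"ay":0,"az":0},{"x":0.02,"y":0.18,"z":0,"ax":0,"ay":0,"az":0},{"x":0.03,"y":0.225,"z":0,"ax":0,"ay":0,"az":0},{"x":0.04,"y":0.27,"z":0,"ax":0,"ay":0,"az":0},{"x":0.05,"y":0.315,"z":0,"ax":0,"ay":0,"az":0},{"x":0.06,"y":0.36,"z":0,"ax":0,"ay":0,"az":0},{"x":0.075,"y":0.4,"z":0,"ax":0,"ay":0,"az":0},{"x":0.086,"y":0.435,"z":0,"ax":0,"ay":0,"az":0},{"x":0.086,"y":0.453,"z":0,"ax":0,"ay":0,"az":0},{"x":0.086,"y":0.453,"z":0,"ax":0,"ay":0,"az":0}]' 1; python3 tray.py | sed -n '15,65p'
```

```text
t: 62.55
eef_pos: [0.5265, -0.1439, 0.1548]
tool_rot: [0.0, -0.03, 1.0, 0.0]
contact_force: [0.4, -0.3, -0.5]
gripper_width: 0.761
grasp_force: 0.0
px [169.4 229.5] encl d 54.0 diam mm 51.9 world z.07 [0.4156 0.3041 0.07  ]
t: 63.8
eef_pos: [0.4133, 0.3042, 0.1546]
tool_rot: [0.0, -0.032, 0.999, 0.001]
contact_force: [-0.3, -0.1, 1.4]
gripper_width: 0.998
grasp_force: 0.0
..##......#############...........#..........
..##......##############..........##.........
..##......###################.....##.........
..##.....#####################....##.........
..##......######################..##.........
..##......##########################.........
..##......##########################.........
...##.....##########################.........
...##.....##########################.........
...##.....###########################........
...##......##########################........
...##......##########################........
...##......#######################.##........
...##.......#####################..##........
...##.......####################...##........
....#.......###################....
[... 920 characters left out ...]
#########.
......##...............#####################.
......###...............####################.
......###...............#####################
......###...............####################.
......##................####################.
......##................####################.
......##.................##################..
......##..................################...
.......##..................##############....
.......##...................#####...#####....
.......###....................####....###....
.......###...............################....
.......######...#####################........
........#..##..######........................
.............................................
```

```bash
python3 -m jog '[{"x":0,"y":-0.001,"z":0.03,"ax":0,"ay":0,"az":0},{"x":0,"y":-0.001,"z":0.06,"ax":0,"ay":0,"az":0},{"x":0,"y":-0.001,"z":0.09,"ax":0,"ay":0,"az":0},{"x":0,"y":-0.001,"z":0.12,"ax":0,"ay":0,"az":0},{"x":0,"y":-0.001,"z":0.14,"ax":0,"ay":0,"az":0},{"x":0,"y":-0.001,"z":0.158,"ax":0,"ay":0,"az":0},{"x":0,"y":-0.001,"z":0.165,"ax":0,"ay":0,"az":0},{"x":0,"y":-0.001,"z":0.165,"ax":0,"ay":0,"az":0}]' | grep -E "eef|contact"; python3 -m jog '[{"x":0,"y":0,"z":0,"ax":0,"ay":0,"az":0},{"x":0,"y":0,"z":0,"ax":0,"ay":0,"az":0},{"x":0,"y":0,"z":0,"ax":0,"ay":0,"az":0},{"x":0,"y":0,"z":0,"ax":0,"ay":0,"az":0},{"x":0,"y":0,"z":0,"ax":0,"ay":0,"az":0}]' 0 40
```

```text
eef_pos: [0.4141, 0.2985, -0.0111]
contact_force: [-0.0, 0.0, -0.7]
t: 65.15
eef_pos: [0.4147, 0.301, -0.0091]
tool_rot: [0.001, -0.03, 1.0, 0.001]
contact_force: [-0.7, -0.6, 6.5]
gripper_width: 0.693
grasp_force: 42.8
```

```bash
python3 -m jog '[{"x":0,"y":0,"z":-0.03,"ax":0,"ay":0,"az":0},{"x":0,"y":0,"z":-0.07,"ax":0,"ay":0,"az":0},{"x":0,"y":0,"z":-0.11,"ax":0,"ay":0,"az":0},{"x":-0.02,"y":-0.03,"z":-0.125,"ax":0,"ay":0,"az":0},{"x":-0.04,"y":-0.065,"z":-0.125,"ax":0,"ay":0,"az":0},{"x":-0.06,"y":-0.1,"z":-0.125,"ax":0,"ay":0,"az":0},{"x":-0.08,"y":-0.135,"z":-0.125,"ax":0,"ay":0,"az":0},{"x":-0.1,"y":-0.17,"z":-0.125,"ax":0,"ay":0,"az":0},{"x":-0.12,"y":-0.205,"z":-0.125,"ax":0,"ay":0,"az":0},{"x":-0.141,"y":-0.23,"z":-0.125,"ax":0,"ay":0,"az":0},{"x":-0.141,"y":-0.24,"z":-0.125,"ax":0,"ay":0,"az":0},{"x":-0.141,"y":-0.24,"z":-0.125,"ax":0,"ay":0,"az":0}]' | grep eef; python3 -m jog '[{"x":0,"y":0,"z":0,"ax":0,"ay":0,"az":0},{"x":0,"y":0,"z":0,"ax":0,"ay":0,"az":0}]'
```

```text
eef_pos: [0.5688, 0.0673, 0.1147]
t: 66.55
eef_pos: [0.568, 0.0714, 0.1146]
tool_rot: [-0.0, -0.031, 1.0, 0.0]
contact_force: [-0.5, 0.3, -1.5]
gripper_width: 0.688
grasp_force: 44.0
```

```bash
python3 -m jog '[{"x":0,"y":-0.001,"z":0.03,"ax":0,"ay":0,"az":0},{"x":0,"y":-0.001,"z":0.06,"ax":0,"ay":0,"az":0},{"x":0,"y":-0.001,"z":0.08,"ax":0,"ay":0,"az":0},{"x":0,"y":-0.001,"z":0.095,"ax":0,"ay":0,"az":0},{"x":0,"y":-0.001,"z":0.105,"ax":0,"ay":0,"az":0},{"x":0,"y":-0.001,"z":0.109,"ax":0,"ay":0,"az":0},{"x":0,"y":-0.001,"z":0.109,"ax":0,"ay":0,"az":0}]'|grep -E "eef|contact" ; python3 -m jog '[{"x":0,"y":0,"z":0.001,"ax":0,"ay":0,"az":0},{"x":0,"y":0,"z":0.0025,"ax":0,"ay":0,"az":0},{"x":0,"y":0,"z":0.0025,"ax":0,"ay":0,"az":0}]'|grep -E "eef|contact"; python3 -m jog '[{"x":0,"y":0,"z":0.001,"ax":0,"ay":0,"az":0},{"x":0,"y":0,"z":0.002,"ax":0,"ay":0,"az":0},{"x":0,"y":0,"z":0.002,"ax":0,"ay":0,"az":0}]'|grep -E "eef|contact"; python3 -m jog '[{"x":0,"y":0,"z":0.001,"ax":0,"ay":0,"az":0},{"x":0,"y":0,"z":0.001,"ax":0,"ay":0,"az":0}]'|grep -E "eef|contact"
```

```text
eef_pos: [0.569, 0.0687, 0.0056]
contact_force: [-0.1, 0.3, -1.7]
eef_pos: [0.5693, 0.0685, 0.0035]
contact_force: [-0.0, -0.2, -2.2]
eef_pos: [0.569, 0.0684, 0.0011]
contact_force: [0.9, -0.7, -1.9]
eef_pos: [0.569, 0.0684, 0.001]
contact_force: [-4.0, -0.2, 8.1]
```

```bash
python3 -m jog '[{"x":0,"y":0,"z":-0.001,"ax":0,"ay":0,"az":0},{"x":0,"y":0,"z":-0.001,"ax":0,"ay":0,"az":0},{"x":0,"y":0,"z":-0.001,"ax":0,"ay":0,"az":0},{"x":0,"y":0,"z":-0.001,"ax":0,"ay":0,"az":0},{"x":0,"y":0,"z":-0.02,"ax":0,"ay":0,"az":0},{"x":0,"y":0,"z":-0.05,"ax":0,"ay":0,"az":0},{"x":0,"y":0,"z":-0.09,"ax":0,"ay":0,"az":0},{"x":0,"y":0,"z":-0.12,"ax":0,"ay":0,"az":0},{"x":0,"y":0,"z":-0.12,"ax":0,"ay":0,"az":0},{"x":0,"y":0,"z":-0.12,"ax":0,"ay":0,"az":0}]' 0.92 | grep -E "eef|contact"; python3 -m jog '[{"x":-0.02,"y":-0.035,"z":0,"ax":0,"ay":0,"az":0},{"x":-0.04,"y":-0.07,"z":0,"ax":0,"ay":0,"az":0},{"x":-0.065,"y":-0.1035,"z":0,"ax":0,"ay":0,"az":0},{"x":-0.065,"y":-0.1035,"z":0.01,"ax":0,"ay":0,"az":0},{"x":-0.065,"y":-0.1035,"z":0.03,"ax":0,"ay":0,"az":0},{"x":-0.065,"y":-0.1035,"z":0.06,"ax":0,"ay":0,"az":0},{"x":-0.065,"y":-0.1035,"z":0.085,"ax":0,"ay":0,"az":0},{"x":-0.065,"y":-0.1035,"z":0.095,"ax":0,"ay":0,"az":0},{"x":-0.065,"y":-0.1035,"z":0.095,"ax":0,"ay":0,"az":0}]' 0.5 | grep -E "eef|contact"; python3 -m jog '[{"x":0,"y":0,"z":0,"ax":0,"ay":0,"az":0},{"x":0,"y":0,"z":0,"ax":0,"ay":0,"az":0},{"x":0,"y":0,"z":0,"ax":0,"ay":0,"az":0},{"x":0,"y":0,"z":0,"ax":0,"ay":0,"az":0},{"x":0,"y":0,"z":0,"ax":0,"ay":0,"az":0},{"x":0,"y":0,"z":0,"ax":0,"ay":0,"az":0}]' 0 20
```

```text
eef_pos: [0.5693, 0.0686, 0.1206]
contact_force: [-0.6, 0.2, -0.6]
eef_pos: [0.6379, -0.0307, 0.0225]
contact_force: [-0.3, -0.8, -0.3]
t: 70.55
eef_pos: [0.6411, -0.031, 0.0264]
tool_rot: [0.001, -0.03, 1.0, 0.0]
contact_force: [0.1, -0.4, 6.5]
gripper_width: 0.134
grasp_force: 27.3
```

```bash
python3 -m jog '[{"x":0,"y":0.004,"z":0,"ax":0,"ay":0,"az":0},{"x":0,"y":0.008,"z":0,"ax":0,"ay":0,"az":0},{"x":0,"y":0.012,"z":0,"ax":0,"ay":0,"az":0},{"x":0,"y":0.016,"z":0,"ax":0,"ay":0,"az":0},{"x":0,"y":0.02,"z":0,"ax":0,"ay":0,"az":0},{"x":0,"y":0.024,"z":0,"ax":0,"ay":0,"az":0},{"x":0,"y":0.027,"z":0,"ax":0,"ay":0,"az":0},{"x":0,"y":0.03,"z":0,"ax":0,"ay":0,"az":0},{"x":0,"y":0.032,"z":0,"ax":0,"ay":0,"az":0},{"x":0,"y":0.032,"z":0,"ax":0,"ay":0,"az":0}]' | grep -E "eef|contact"; python3 -m jog '[{"x":0,"y":0.001,"z":0,"ax":0,"ay":0,"az":0},{"x":0,"y":0.002,"z":0,"ax":0,"ay":0,"az":0},{"x":0,"y":0.002,"z":0,"ax":0,"ay":0,"az":0}]'| grep -E "eef|contact"; python3 -m jog '[{"x":0,"y":0.001,"z":0,"ax":0,"ay":0,"az":0},{"x":0,"y":0.002,"z":0,"ax":0,"ay":0,"az":0},{"x":0,"y":0.002,"z":0,"ax":0,"ay":0,"az":0}]'| grep -E "eef|contact"
```

```text
eef_pos: [0.6391, 0.0006, 0.0264]
contact_force: [-0.6, -0.5, 7.3]
eef_pos: [0.639, 0.0021, 0.0264]
contact_force: [-1.5, -1.7, 7.2]
eef_pos: [0.6389, 0.0035, 0.0264]
contact_force: [-1.9, -1.9, 6.5]
```

```bash
python3 -m jog '[{"x":0,"y":0.001,"z":0,"ax":0,"ay":0,"az":0},{"x":0,"y":0.001,"z":0,"ax":0,"ay":0,"az":0},{"x":0,"y":0.001,"z":0,"ax":0,"ay":0,"az":0}]'| grep -E "eef|contact"; python3 -m jog '[{"x":0,"y":0.001,"z":0,"ax":0,"ay":0,"az":0},{"x":0,"y":0.001,"z":0,"ax":0,"ay":0,"az":0},{"x":0,"y":0.001,"z":0,"ax":0,"ay":0,"az":0},{"x":0,"y":0.001,"z":0,"ax":0,"ay":0,"az":0},{"x":0,"y":0.001,"z":0,"ax":0,"ay":0,"az":0}]'| grep -E "eef|contact"
```

```text
eef_pos: [0.6389, 0.0038, 0.0264]
contact_force: [-0.3, -4.2, 6.3]
eef_pos: [0.6388, 0.0041, 0.0264]
contact_force: [-0.5, -6.2, 7.1]
```

One more millimetre, hold, then open up.

```bash
python3 -m jog '[{"x":0,"y":0.001,"z":0,"ax":0,"ay":0,"az":0},{"x":0,"y":0.001,"z":0,"ax":0,"ay":0,"az":0},{"x":0,"y":0.001,"z":0,"ax":0,"ay":0,"az":0},{"x":0,"y":0.001,"z":0,"ax":0,"ay":0,"az":0},{"x":0,"y":0.001,"z":0,"ax":0,"ay":0,"az":0}]'| grep -E "eef|contact"; python3 -m jog '[{"x":0,"y":-0.006,"z":0,"ax":0,"ay":0,"az":0},{"x":0,"y":-0.012,"z":0,"ax":0,"ay":0,"az":0},{"x":0,"y":-0.018,"z":0,"ax":0,"ay":0,"az":0},{"x":0,"y":-0.024,"z":0,"ax":0,"ay":0,"az":0},{"x":0,"y":-0.03,"z":0,"ax":0,"ay":0,"az":0},{"x":0,"y":-0.036,"z":0,"ax":0,"ay":0,"az":0},{"x":0,"y":-0.038,"z":0,"ax":0,"ay":0,"az":0},{"x":0,"y":-0.038,"z":0,"ax":0,"ay":0,"az":0}]'| grep -E "eef|contact"; python3 -m jog '[{"x":0,"y":0,"z":0,"ax":0,"ay":0,"az":0},{"x":0,"y":0,"z":0,"ax":0,"ay":0,"az":0},{"x":0,"y":0,"z":0,"ax":0,"ay":0,"az":0},{"x":0,"y":0,"z":0,"ax":0,"ay":0,"az":0},{"x":0,"y":0,"z":-0.04,"ax":0,"ay":0,"az":0},{"x":0,"y":0,"z":-0.08,"ax":0,"ay":0,"az":0},{"x":0,"y":0,"z":-0.11,"ax":0,"ay":0,"az":0},{"x":0,"y":0,"z":-0.11,"ax":0,"ay":0,"az":0},{"x":0,"y":0,"z":-0.11,"ax":0,"ay":0,"az":0}]' 0.5
```

```text
eef_pos: [0.6388, 0.0044, 0.0265]
contact_force: [-0.9, -6.9, 6.6]
eef_pos: [0.641, -0.0303, 0.0264]
contact_force: [-0.9, -0.1, 6.1]
t: 75.15
eef_pos: [0.6403, -0.0299, 0.1356]
tool_rot: [0.001, -0.03, 1.0, 0.0]
contact_force: [0.6, -0.3, -0.2]
gripper_width: 0.496
grasp_force: 0.0
```

```bash
python3 -m jog '[{"x":0.02,"y":0.04,"z":0,"ax":0,"ay":0,"az":0},{"x":0.045,"y":0.08,"z":0,"ax":0,"ay":0,"az":0},{"x":0.064,"y":0.108,"z":0,"ax":0,"ay":0,"az":0},{"x":0.064,"y":0.108,"z":0.01,"ax":0,"ay":0,"az":0},{"x":0.064,"y":0.108,"z":0.04,"ax":0,"ay":0,"az":0},{"x":0.064,"y":0.108,"z":0.07,"ax":0,"ay":0,"az":0},{"x":0.064,"y":0.108,"z":0.1,"ax":0,"ay":0,"az":0},{"x":0.064,"y":0.108,"z":0.12,"ax":0,"ay":0,"az":0},{"x":0.064,"y":0.108,"z":0.133,"ax":0,"ay":0,"az":0},{"x":0.064,"y":0.108,"z":0.133,"ax":0,"ay":0,"az":0}]' 0.95 | grep -E "eef|contact"; python3 -m jog '[{"x":0,"y":0,"z":0,"ax":0,"ay":0,"az":0},{"x":0,"y":0,"z":0,"ax":0,"ay":0,"az":0},{"x":0,"y":0,"z":0,"ax":0,"ay":0,"az":0},{"x":0,"y":0,"z":0,"ax":0,"ay":0,"az":0},{"x":0,"y":0,"z":0,"ax":0,"ay":0,"az":0}]' 0 40
```

```text
eef_pos: [0.5677, 0.073, -0.0005]
contact_force: [0.1, -0.0, -0.0]
t: 76.65
eef_pos: [0.5707, 0.0737, 0.0031]
tool_rot: [0.001, -0.03, 1.0, 0.0]
contact_force: [-0.1, -2.5, 6.1]
gripper_width: 0.688
grasp_force: 43.7
```

```bash
python3 -m jog '[{"x":0,"y":0,"z":-0.02,"ax":0,"ay":0,"az":0},{"x":0,"y":0,"z":-0.06,"ax":0,"ay":0,"az":0},{"x":0,"y":0,"z":-0.1,"ax":0,"ay":0,"az":0},{"x":0,"y":-0.02,"z":-0.12,"ax":0,"ay":0,"az":0},{"x":0,"y":-0.06,"z":-0.12,"ax":0,"ay":0,"az":0},{"x":0,"y":-0.1,"z":-0.12,"ax":0,"ay":0,"az":0},{"x":0,"y":-0.14,"z":-0.12,"ax":0,"ay":0,"az":0},{"x":-0.005,"y":-0.18,"z":-0.12,"ax":0,"ay":0,"az":0},{"x":-0.01,"y":-0.22,"z":-0.12,"ax":0,"ay":0,"az":0},{"x":-0.01,"y":-0.26,"z":-0.12,"ax":0,"ay":0,"az":0},{"x":-0.015,"y":-0.3,"z":-0.12,"ax":0,"ay":0,"az":0},{"x":-0.019,"y":-0.34,"z":-0.12,"ax":0,"ay":0,"az":0}]' | grep -E "eef|grip"; python3 -m jog '[{"x":0,"y":-0.03,"z":0,"ax":0,"ay":0,"az":0},{"x":0,"y":-0.051,"z":0,"ax":0,"ay":0,"az":0},{"x":0,"y":-0.051,"z":0,"ax":0,"ay":0,"az":0},{"x":0,"y":-0.051,"z":0,"ax":0,"ay":0,"az":0}]'
```

```text
eef_pos: [0.6089, -0.265, 0.1218]
gripper_width: 0.692
t: 78.25
eef_pos: [0.612, -0.3141, 0.1216]
tool_rot: [-0.0, -0.03, 1.0, 0.001]
contact_force: [0.2, 0.5, -1.4]
gripper_width: 0.687
grasp_force: 43.6
```

```bash
python3 -m jog '[{"x":0,"y":0,"z":0.03,"ax":0,"ay":0,"az":0},{"x":0,"y":0,"z":0.06,"ax":0,"ay":0,"az":0},{"x":0,"y":0,"z":0.085,"ax":0,"ay":0,"az":0},{"x":0,"y":0,"z":0.105,"ax":0,"ay":0,"az":0},{"x":0,"y":0,"z":0.115,"ax":0,"ay":0,"az":0},{"x":0,"y":0,"z":0.12,"ax":0,"ay":0,"az":0},{"x":0,"y":0,"z":0.123,"ax":0,"ay":0,"az":0},{"x":0,"y":0,"z":0.123,"ax":0,"ay":0,"az":0}]' | grep -E "eef|contact"; python3 -m jog '[{"x":0,"y":0,"z":0.001,"ax":0,"ay":0,"az":0},{"x":0,"y":0,"z":0.002,"ax":0,"ay":0,"az":0},{"x":0,"y":0,"z":0.002,"ax":0,"ay":0,"az":0}]' | grep -E "eef|contact";python3 -m jog '[{"x":0,"y":0,"z":0.001,"ax":0,"ay":0,"az":0},{"x":0,"y":0,"z":0.0015,"ax":0,"ay":0,"az":0},{"x":0,"y":0,"z":0.0015,"ax":0,"ay":0,"az":0}]' | grep -E "eef|contact"; python3 -m jog '[{"x":0,"y":0,"z":0.001,"ax":0,"ay":0,"az":0},{"x":0,"y":0,"z":0.001,"ax":0,"ay":0,"az":0}]' | grep -E "eef|contact"
```

```text
eef_pos: [0.6127, -0.315, -0.0003]
contact_force: [-0.1, -0.3, -1.6]
eef_pos: [0.6122, -0.3153, -0.0026]
contact_force: [0.1, -0.2, -0.9]
eef_pos: [0.6123, -0.3153, -0.0038]
contact_force: [-2.2, 0.9, 4.5]
eef_pos: [0.6123, -0.3153, -0.0039]
contact_force: [-4.2, 1.5, 11.8]
```

Release, rise, and move the arm clear towards the left.

```bash
python3 -m jog '[{"x":0,"y":0,"z":-0.001,"ax":0,"ay":0,"az":0},{"x":0,"y":0,"z":-0.001,"ax":0,"ay":0,"az":0},{"x":0,"y":0,"z":-0.001,"ax":0,"ay":0,"az":0},{"x":0,"y":0,"z":-0.001,"ax":0,"ay":0,"az":0},{"x":0,"y":0,"z":-0.02,"ax":0,"ay":0,"az":0},{"x":0,"y":0,"z":-0.06,"ax":0,"ay":0,"az":0},{"x":0,"y":0,"z":-0.1,"ax":0,"ay":0,"az":0},{"x":0,"y":0,"z":-0.14,"ax":0,"ay":0,"az":0},{"x":0.03,"y":0.03,"z":-0.17,"ax":0,"ay":0,"az":0},{"x":0.06,"y":0.07,"z":-0.17,"ax":0,"ay":0,"az":0},{"x":0.09,"y":0.11,"z":-0.17,"ax":0,"ay":0,"az":0},{"x":0.1,"y":0.15,"z":-0.17,"ax":0,"ay":0,"az":0}]' 0.84; python3 -m jog '[{"x":0,"y":0.045,"z":0,"ax":0,"ay":0,"az":0},{"x":0,"y":0.09,"z":0,"ax":0,"ay":0,"az":0},{"x":0,"y":0.135,"z":0,"ax":0,"ay":0,"az":0},{"x":0,"y":0.18,"z":0,"ax":0,"ay":0,"az":0},{"x":0,"y":0.225,"z":0,"ax":0,"ay":0,"az":0},{"x":0,"y":0.27,"z":0,"ax":0,"ay":0,"az":0},{"x":0,"y":0.315,"z":0,"ax":0,"ay":0,"az":0},{"x":0,"y":0.36,"z":0,"ax":0,"ay":0,"az":0},{"x":0,"y":0.4,"z":0,"ax":0,"ay":0,"az":0},{"x":0,"y":0.4,"z":0,"ax":0,"ay":0,"az":0},{"x":0,"y":0.4,"z":0,"ax":0,"ay":0,"az":0},{"x":0,"y":0.4,"z":0,"ax":0,"ay":0,"az":0}]'
python3 - <<'E'
from h import *
a=snap("top");b=snap("side")
A=cv2.resize(a[150:250,222:392],(800,471),interpolation=cv2.INTER_CUBIC)[:,240:]
B=cv2.resize(b[125:210,200:320],(240,170),interpolation=cv2.INTER_CUBIC); B=np.vstack([B,np.zeros((301,240,3),np.uint8)])
cv2.imwrite("pics/end.png",np.hstack([A,B])[:,:,::-1])
E
```

```text
t: 81.05
eef_pos: [0.5, -0.1711, 0.1646]
tool_rot: [-0.001, -0.029, 1.0, 0.0]
contact_force: [1.3, 0.2, 0.3]
gripper_width: 0.847
grasp_force: 0.0
t: 82.25
eef_pos: [0.4794, 0.2262, 0.1644]
tool_rot: [-0.0, -0.029, 1.0, -0.0]
contact_force: [0.1, 0.3, -0.9]
gripper_width: 0.841
grasp_force: 0.0
```

View pics/end.png

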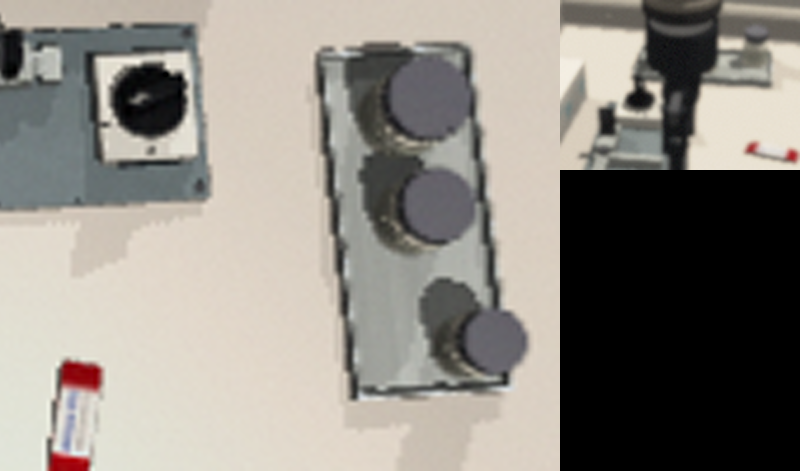

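All three jars are in the tray and the knob is turned (84-190 px block). The small jar, lid at (495,341), has been knocked since I placed it. Checking where each one stands.

Run:
```python
from h import *
T=np.array([0.5376,-0.3188]);th=.075; Rt=np.array([[np.cos(th),-np.sin(th)],[np.sin(th),np.cos(th)]])
f=lambda u,v:((u+240.5)/4.706-.5+222,(v+.5)/4.706-.5+150)
for n,uv,h in(("S",(495,341),.071),("M",(437,205),.075),("L",(427,97),.079)):
    p=onz("top",f(*uv),h); print(n,f(*uv),p,"tray xy",Rt.T@(p[:2]-T))
t=snap("top");t=cv2.GaussianBlur(t,(3,3),0).astype(int)
m=(t[200:240,345:400].max(2)<130)
for r in m: print(''.join('#' if x else '.' for x in r))
```

```text
S (377.7898427539311, 222.06693582660432) [ 0.44551096 -0.35241424  0.071     ] tray xy [-0.09434886 -0.02661954]
M (365.4651508712282, 193.1676583085423) [ 0.53690002 -0.31621208  0.075     ] tray xy [-0.0005041   0.00263309]
L (363.3402039949001, 170.21823204419888) [ 0.61082825 -0.31124222  0.079     ] tray xy [0.0735887  0.00204956]
#.......#################.....###...................###
##.......######.########......###...................###
##........#######...#..........##...................###
##..........#####..............##...................###
##.............................##...................###
#..............................##...................###
#..............................##...................###
#..............................##...................###
#..............................##...................###
#...................####.......###..................###
##.................########....###..................###
###...............##########....##..................###
###...............###########...##...................##
###..............#############..#
[... 778 characters left out ...]
##########................##
..##..................##############.................##
..##...................#####..######..................#
..###....................#####...###..................#
..###...............################..................#
..######..#######################.....................#
..###.##..#######.....................................#
......................................................#
......................................................#
......................................................#
......................................................#
......................................................#
......................................................#
```

Run:
```python
from h import *
p=np.array([.4455,-.3524]);
for z in(.003,.028,.053,.071): print(z,proj("side",[*p,z]).round(1), proj("side",[p[0]+.023,p[1],z])[0].round(1),proj("side",[p[0]-.023,p[1],z])[0].round(1))
s=snap("side").mean(2).astype(int)
for r in range(134,164): print(r,s[r,280:318].tolist())
```

```text
0.003 [296.8 156.3] 290.7 303.0
0.028 [297.2 150.4] 291.0 303.4
0.053 [297.6 144.4] 291.3 303.9
0.071 [297.8 140. ] 291.5 304.2
134 [90, 94, 95, 94, 97, 97, 97, 96, 98, 99, 99, 100, 101, 101, 105, 103, 102, 102, 102, 105, 104, 105, 107, 111, 113, 115, 115, 119, 120, 120, 122, 123, 122, 124, 127, 129, 128, 128]
135 [85, 93, 94, 94, 93, 93, 95, 95, 93, 96, 96, 94, 96, 97, 94, 96, 95, 96, 97, 97, 97, 97, 99, 100, 100, 102, 103, 103, 104, 104, 105, 106, 107, 105, 106, 108, 109, 111]
136 [89, 94, 94, 95, 96, 95, 94, 95, 93, 94, 94, 94, 95, 93, 92, 96, 98, 99, 96, 97, 96, 94, 93, 95, 93, 94, 96, 97, 96, 95, 94, 94, 94, 96, 97, 99, 99, 100]
137 [88, 94, 96, 95, 95, 96, 97, 95, 95, 95, 94, 93, 94, 95, 95, 100, 104, 109, 108, 104, 102, 100, 97, 97, 95, 94, 94, 94, 95, 95, 93, 93, 94, 93, 94, 95, 94, 95]
138 [87, 93, 95, 93, 94, 95, 95, 95, 93, 94, 95, 95, 97, 103, 104, 110, 116, 118, 120, 116, 112, 107, 103, 98, 94, 94, 94, 93, 93, 95, 95, 95, 95, 96, 96, 95, 95, 95]
139 [90, 95, 95, 94, 96, 95, 95, 95, 93, 96, 94, 99, 103, 111, 116, 119, 123, 125, 125, 122, 120, 118, 111, 103, 96, 94, 94, 94
[... 3881 characters left out ...]
 179, 180, 179, 177, 178, 178, 178, 173, 154, 148, 175, 198, 204, 204, 203, 204, 204, 204, 204, 203, 205, 204, 205]
161 [174, 176, 174, 175, 175, 176, 175, 175, 174, 174, 173, 176, 177, 179, 182, 184, 183, 184, 185, 186, 186, 185, 180, 164, 153, 173, 198, 202, 202, 203, 203, 203, 204, 203, 202, 204, 204, 203]
162 [167, 169, 169, 171, 174, 176, 180, 181, 179, 177, 174, 174, 176, 176, 175, 174, 176, 177, 180, 181, 185, 188, 185, 169, 157, 172, 196, 202, 204, 203, 204, 204, 203, 204, 204, 203, 203, 202]
163 [147, 150, 156, 156, 161, 167, 175, 177, 174, 169, 162, 163, 165, 164, 163, 160, 161, 165, 168, 171, 173, 178, 179, 166, 159, 174, 196, 203, 203, 204, 203, 206, 206, 207, 206, 206, 203, 204]
```

Both views put the small jar's lid at an upright height (side 297.8,139.7 against 297.8,140.0 predicted), at (-94,-27) mm in the tray, which is inside the limits. Handing in.

```bash
python3 -c "
from station import *
print(hand_in())"
```

```text
the job is handed in; nothing more can be done
None
```

I zeroed the caliper, gauged the small, medium and large jars in that order, and handed the job in with all three upright in the tray; no verdict came back.

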